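Load the alignment target and hold the laser hood at the service mark

TASK

Take the alignment target with the green face out of the cluttered parts tray, lower it into the round nest of the microscope stage, green face up, and let go of it. Then swing the open laser hood down by its bar handle until its red pointer lines up with the orange mark on the quadrant, not letting it drop past the mark (the interlock would arm the laser), and hold it there: nothing latches the hood, so finish while still holding the handle. Leave the other parts in the tray, and do not knock over or push away the bottle and the jar.

Things in the scene. Friction and masses are not known exactly. Their poses are not given: they have to be found in the camera images.
- scope: compact inverted laser microscope, fixed to the bench: black round foot 330 mm across, navy body 170 x 230 mm in front (top of its light grey stage 95 mm above the bench), silver housing 150 x 250 x 115 mm behind with a white box 50 mm high on top. Origin on the bench under the centre of the specimen nest; x points from its front to its back (to the hinge), y to its left as seen from the front, z up. Anywhere near x 0.48-0.55, y 0.10-0.22 m, yaw -0.1 to 0.4 rad
- nest (a point): centre of the floor of the round specimen nest in the stage: hole about 33 mm across with a dark floor and a 2 mm chamfer, 6 mm deep below the stage top; the floor is 89 mm above the bench. With the hood open, the upright hood begins 95 mm behind it
- target: the alignment target: black anodised round mount, 30 mm across and 22 mm high, with a bright green fluorescent face (24 mm) on top; 40 g, foot chamfered 2 mm. Origin in the centre of its underside, z along its axis. Stands upright on the tray floor (4 mm above the bench), in any of six rough places in the tray
- hood (a joint): angle of the hood (rad): 0 = shut and level, grows as it opens, 1.75 = leaning back on its open stop, where it starts. No latch, spring or friction: ahead of upright (below about 1.57) it falls shut if not held. The hood is a silver panel with an amber window, 224 mm wide, 165 mm long from the hinge, with 26 mm side and front skirts that point forward when it is open; about 0.7 kg
- hood_handle (a point): middle of the hood's handle: black round bar, 12 mm thick, 110 mm between its two stems, parallel to the hinge and the scope's y axis, 205 mm from the hinge line in the plane of the panel and 40 mm beyond the panel's free edge (clear gap for the fingers 34 mm). When the hood is open it is the hood's highest part, about 0.33 m above the bench. The axes turn with the hood: x points from the handle to the hinge, y along the bar
- hood_hinge (a point): middle of the hinge line of the hood, 95 mm behind the nest, 125 mm above the bench; the line runs along the scope's y axis. At hood angle a, a point of the panel at distance r lies r*cos(a) in front of it (towards scope -x) and r*sin(a) above it
- hood_pointer (a point): centre of the small red pointer on the left (+y) edge of the hood, 119 mm from the hinge line, in the plane of the panel
- mark (a joint): angle (rad) of the orange clamp with a black line on the white quadrant (arc plate, radius 100 mm about the hinge line, ticks every 10 degrees) at the left of the hood, counted as hood is: the hood is at the mark when hood equals mark. Between 0.80 and 1.15. The clamp is tight; leave it where it is
- mark_line (a point): the point 119 mm from the hinge line where the orange clamp's black line points; the red pointer's centre must come here. The axes turn with the clamp: z is the direction in which the pointer moves when the hood opens
- tray: moulded grey parts tray, 180 x 280 x 35 mm outside, walls and floor 4 mm, fixed; origin in the centre of its underside, long side along its y axis
- mirror: same black mount as the target but with a silver face: 30 mm across, 22 mm high; in the tray; origin underside centre
- objective: brass objective lens with a dark band, standing, 32 mm across, 44 mm high; in the tray; origin underside centre
- eyepiece: black eyepiece, standing, 36 mm across, 36 mm high; in the tray; origin underside centre
- adapter: steel adapter ring, 34 mm across, 22 mm bore, 10 mm high, flat in the tray; origin underside centre
- cap: white open plastic lens cap, cup-shaped, 34 mm across, 24 mm high; in the tray; origin underside centre
- bottle: white bottle with a blue cap, 42 mm across, 95 mm high, standing on the bench beyond the tray; origin underside centre
- jar: amber jar with a black lid, 54 mm across, 60 mm high, standing on the bench in front of the microscope's left side; origin underside centre
Not all that is in view belongs to the job. There is more than one size of the bottle; the job needs the middle-sized.

How it is judged:
On the way, in this order (a step that is already met when the one before it is completed fails the run):
1. the target is lowered into the mouth of the nest in the gripper, not dropped (within 5 mm of the centre, less than 10 mm above its floor) (horizontal distance between target and nest below 0.005 m and z of target in the frame of nest below 0.01 m and contact force between the fingers and target above 0.2 N), for 0.05 s.
2. the target sits fully home in the nest, upright, released, with the hood still open (horizontal distance between target and nest below 0.004 m and z of target in the frame of nest below 0.002 m and angle between target's own z axis and vertical below 0.08 rad and contact force between the fingers and target below 0.05 N and value of joint hood above 1.4 rad), for 0.2 s.
At the end, for the whole second after the job is handed in: the hood rests still with its red pointer within 8 mm (about 4 degrees) of the orange mark, carried by the fingers at its handle and by nothing else; the target sits home and upright in the nest (within 4 mm of its centre), let go; the other five parts are still in the tray (distance between hood_pointer and mark_line below 0.008 m and velocity of joint hood between -0.05 and 0.05 rad/s and contact force between the fingers and hood above 0.5 N and distance between the grasp point and hood_handle below 0.07 m and horizontal distance between target and nest below 0.004 m and z of target in the frame of nest below 0.002 m and angle between target's own z axis and vertical below 0.08 rad and contact force between the fingers and target below 0.05 N and contact force between hood and target below 0.2 N and contact force between hood and bottle below 0.2 N and contact force between hood and jar below 0.2 N and x of mirror in the frame of tray between -0.088 and 0.088 m and y of mirror in the frame of tray between -0.138 and 0.138 m and height (world z) of each of mirror, objective, eyepiece, adapter, cap below 0.045 m and x of objective in the frame of tray between -0.088 and 0.088 m and y of objective in the frame of tray between -0.138 and 0.138 m and x of eyepiece in the frame of tray between -0.088 and 0.088 m and y of eyepiece in the frame of tray between -0.138 and 0.138 m and x of adapter in the frame of tray between -0.088 and 0.088 m and y of adapter in the frame of tray between -0.138 and 0.138 m and x of cap in the frame of tray between -0.088 and 0.088 m and y of cap in the frame of tray between -0.138 and 0.138 m); the arm keeps its last pose, push and grip.
It fails at once if the hood drops past the mark by more than 16 mm at the pointer (8 degrees) (z of hood_pointer in the frame of mark_line below -0.016 m).
It fails at once if the orange mark is shifted on its quadrant (distance of mark_line from where it was at the start of the episode above 0.005 m).
It fails at once if the bottle or the jar is knocked over or pushed more than 40 mm (distance of any of bottle, jar from where it was at the start of the episode above 0.04 m or angle between any of bottle, jar's own z axis and vertical above 0.5 rad).
It also fails if it takes over 58 s, if anything falls off the work surface, if the arm or the gripper's body presses on something with over 40 N, if the wrist force passes 120 N, or if a joint passes its speed limit or range.

ROBOT

A 6-joint arm with a two-finger parallel gripper is mounted at the origin on the work surface. World frame = base frame: x ahead of the robot, y to its left, z up, the work surface at z = 0. Lengths are in m, angles in rad, forces in N, time in s.
With the tool pointing down it reaches from about 0.325 to 0.775 m from the base axis. Payload 9.3 kg.
Tool frame: the origin (TCP) lies on the centre line of the jaws, within the pads' length; the fingertips stand 14 mm ahead of it and the grasp point (between the pads) lies 5 mm behind it; z points along the fingers, y is the direction in which the jaws open and shut (so a half turn about z gives the same grasp; the last joint's range is limited). The gripper opens to 85 mm and grips with 20 to 120 N. Pads are 22 mm wide; open, the fingers measure 114 mm over their backs; the gripper's body (76 mm by 85 mm) begins 54 mm behind the grasp point. The pads swing forward as they close: fully open they stand 13 mm farther back than shut.
Start: joints at [1.029, 0.259, 0.021, 1.334, 0, 1.418], TCP at [0.208, 0.509, 0.245] pointing down, gripper open.
Joint ranges: [-3.04, 3.04], [-0.91, 1.82], [-1.04, 1.36], [-1.92, 1.95], [-1.52, 1.45], [-3.14, 3.14]. Speed limits (rad/s): [2.22, 2.22, 2.79, 3.14, 3.14, 3.14].

INTERFACE

Orientations are given as a unit quaternion [x, y, z, w].
In Python, from rig import r gives the robot as it stands.
- The arm moves only by the tool send_rows, never from a script. Its argument "motion" is one flat list of numbers, 7 for each row, row after row: the shift along the tool's x, y, z in m, then the turn, a rotation vector about the tool's x, y, z in rad, then the finger opening in m, from 0 to 0.0854. In form: [x, y, z, rx, ry, rz, claw, x, y, z, rx, ry, rz, claw, ...]. A call has 1 to 10 rows; each row is the pose to reach, as a shift and turn from the pose commanded when the call began, along the tool's axes at that moment; what a row does not reach only later rows make up. A row lasts 1/12 s, in which the tool goes at most 41.7 mm and 7.16 degrees, less where a joint would pass 70% of its speed; a pose out of reach is approached as far as the arm can. A call with a gripper value outside its range is refused whole. The fingers move at their own pace and stop on an object; "force" is the grip in N (left out, the last holds). Time passes only in rows, so rows that repeat a pose let the fingers close. It gives the time, the measured TCP pose, the force and the opening at its end, in the units of the state.
- r.get_state(): the state, without advancing time (a new reading comes with each control period).
- r.read_camera(name): name is "scene" or "top" or "wrist"; returns a dict with "frame" (384x512x3 uint8, red, green, blue), "depth" (384x512 float32, m along the optical axis (not along the pixel's ray), 0 where there is no reading), "fx", "fy", "cx", "cy" (pixels), "distortion" ([k1, k2, p1, p2, k3] as OpenCV has them; the pictures are not rectified), "rvec" (rotation vector, rad) and "tvec" (3), from world to camera coordinates, as OpenCV has them. Camera axes: x right, y down, z forward; pixel columns grow to the right and rows downward; lengths in m; the calibration is good to about 2 mm. A picture is of the moment at which its call begins.
- r.finish_job(): hands the job in, once; it reports no verdict.
The state is a dict: "time_s": time; "q": joint angles; "dq": joint speeds; "tau": joint torques, N m; "tcp_pos": TCP position; "tcp_rot": TCP orientation; "force": force on the tool from outside, world axes, zero at the start; "wrist_torque": the same for the moment, N m; "width": finger opening in m.
Only numpy, scipy, OpenCV 4.12 (cv2) and the standard library are available. Lean on these libraries where they do the work, as an engineer would, in place of code of your own. Each camera call takes 0.05 s, during which the arm holds its last target.

## Working session

There is one attempt and no reset: what is moved stays moved. The work goes in short steps, Python scripts to look and compute and a tool call to move; the robot and the scene stay as the last step left them, time stands still between calls to the robot, and variables do not carry over. Pictures are saved under pics/ and viewed, and the job is handed in when it is done.

Besides the shell and the picture viewer there is one more tool, called after "Request:" in YAML: its name, and indented under it one key for each argument. send_rows: Moves the arm, as the interface text tells. Its arguments: {"type":"object","properties":{"motion":{"type":"array","items":{"type":"number"}},"force":{"type":"number"}},"required":["motion"]}

```bash
ls; mkdir -p pics; cat > h.py <<'E'
import numpy as np, cv2
from rig import r
from scipy.spatial.transform import Rotation as R
def cam(n):
    c=r.read_camera(n); c['K']=np.array([[c['fx'],0,c['cx']],[0,c['fy'],c['cy']],[0,0,1.]]); c['R']=cv2.Rodrigues(np.array(c['rvec'],float))[0]; c['t']=np.array(c['tvec'],float).ravel(); c['D']=np.array(c['distortion'],float); return c
def save(c,name,crop=None,s=1):
    im=c['frame'][:,:,::-1]
    if crop: im=im[crop[1]:crop[3],crop[0]:crop[2]]
    if s!=1: im=cv2.resize(im,None,fx=s,fy=s,interpolation=cv2.INTER_CUBIC)
    cv2.imwrite('pics/'+name+'.png',im)
def ray(c,uv):
    p=cv2.undistortPoints(np.array([[uv]],float),c['K'],c['D'])[0,0]
    d=c['R'].T@np.array([p[0],p[1],1.]); o=-c['R'].T@c['t']; return o,d
def onz(c,uv,z):
    o,d=ray(c,uv); return o+d*(z-o[2])/d[2]
def dep(c,uv):
    o,d=ray(c,uv); return o+d*float(c['depth'][int(round(uv[1])),int(round(uv[0]))])
def proj(c,P):
    return cv2.projectPoints(np.array(P,float).reshape(-1,3),c['R'],c['t'],c['K'],c['D'])[0].reshape(-1,2)
E
python3 - <<'E'
from h import *
for n in ['scene','top','wrist']:
    c=cam(n); save(c,n+'0',s=1.5); np.savez('/tmp/'+n,**{k:c[k] for k in c})
    print(n,c['fx'],-c['R'].T@c['t'])
print(r.get_state())
E
```

```text
pics
scene 484.4920451508285 [1.20405598 0.49202751 1.05646201]
top 379.37453689439445 [ 0.35429942 -0.02632871  1.27564332]
wrist 278.5847771321961 [0.14544032 0.53457844 0.37262491]
{'time_s': 0.15, 'q': array([1.02940007e+00, 2.59110385e-01, 2.09466717e-02, 1.33367804e+00,
       2.53444135e-05, 1.41822491e+00]), 'dq': array([-0.0023138 , -0.00089274,  0.00291002,  0.00066622, -0.00109709,
        0.00142198]), 'tau': array([ 2.95462130e-03, -5.55970216e+01,  3.44662535e+01,  1.13750223e-02,
       -1.38265195e-04, -1.51299611e-05]), 'tcp_pos': array([0.208395  , 0.50879626, 0.24478338]), 'tcp_rot': array([ 1.93190038e-01,  9.81161218e-01, -4.87249906e-04, -1.89671777e-04]), 'force': array([-0.53491037,  0.66986127,  0.19741056]), 'wrist_torque': array([ 0.04190789,  0.03024365, -0.0103058 ]), 'width': 0.08540377878444412}
```

View pics/scene0.png

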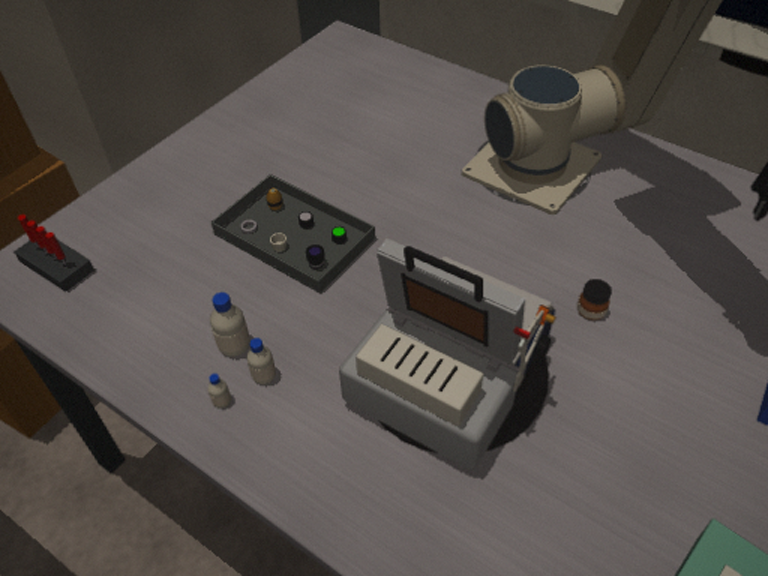

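View pics/top0.png

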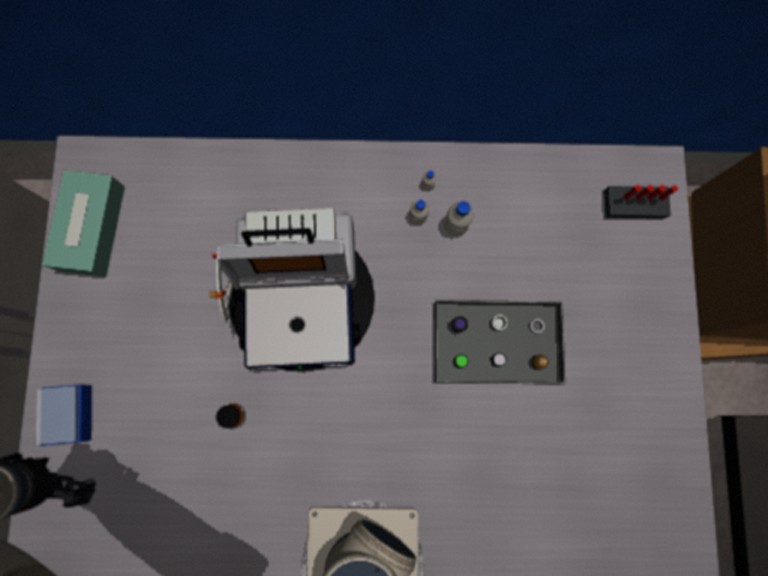

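View pics/wrist0.png

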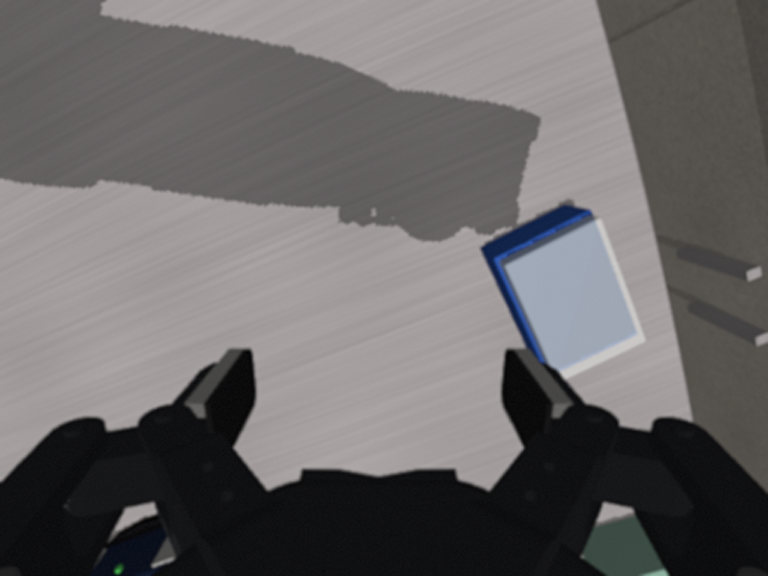

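The scene shows the green face at (226,155) in the unscaled scene picture and (307,241) in top. The things it could be confused with, in unscaled top pixels, are:
- mirror, silver: (333,240)
- eyepiece, black: (306,216)
- cap: (333,215)
- adapter: (358,217)
- objective: (360,241)
- large green book: outside the tray

By the description, the target is the green disc.

```bash
python3 - <<'E'
from h import *
for n,b in [('top',(200,130,390,300)),('scene',(130,110,380,320))]:
    c=dict(np.load('/tmp/'+n+'.npz')); save(c,n+'_c',b,4 if n=='top' else 3.2)
    hsv=cv2.cvtColor(c['frame'],cv2.COLOR_RGB2HSV)
    def blobs(lo,hi,nm,mn=3):
        m=cv2.inRange(hsv,lo,hi); k,l,s,ce=cv2.connectedComponentsWithStats(m)
        print(n,nm,[(ce[i].round(1).tolist(),int(s[i,4])) for i in range(1,k) if s[i,4]>=mn])
        return ce,s
    ce,s=blobs((50,150,80),(75,255,255),'green')
    i=1+np.argmax(s[1:,4]); print('target',onz(c,ce[i],.026), dep(c,ce[i]))
    blobs((0,180,120),(5,255,255),'red'); blobs((8,180,120),(20,255,255),'orange')
E
```

```text
top green [([307.0, 240.2], 44)]
target [ 0.42748343 -0.20755887  0.026     ] [ 0.42735364 -0.20723747  0.0282162 ]
top red [([425.0, 125.0], 9), ([433.3, 124.9], 9), ([441.2, 125.0], 10), ([449.3, 125.0], 7)]
top orange [([143.5, 195.8], 8)]
scene green [([225.4, 153.9], 36)]
target [ 0.425825   -0.20888609  0.026     ] [ 0.42434239 -0.2102214   0.02403686]
scene red [([14.2, 144.3], 6), ([20.3, 148.4], 7), ([26.4, 151.9], 9), ([32.5, 156.0], 10), ([349.0, 220.7], 11)]
scene orange [([363.5, 208.5], 25)]
```

View pics/top_c.png

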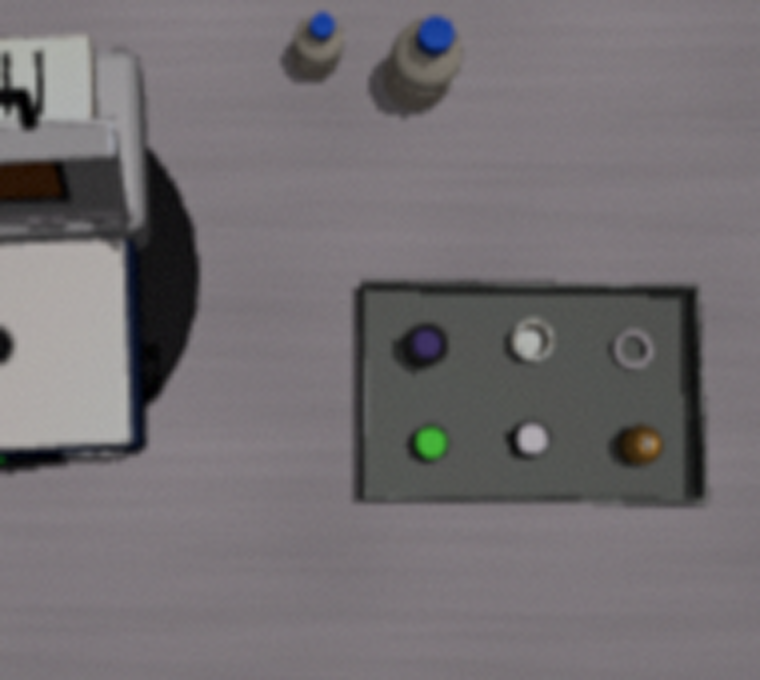

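View pics/scene_c.png

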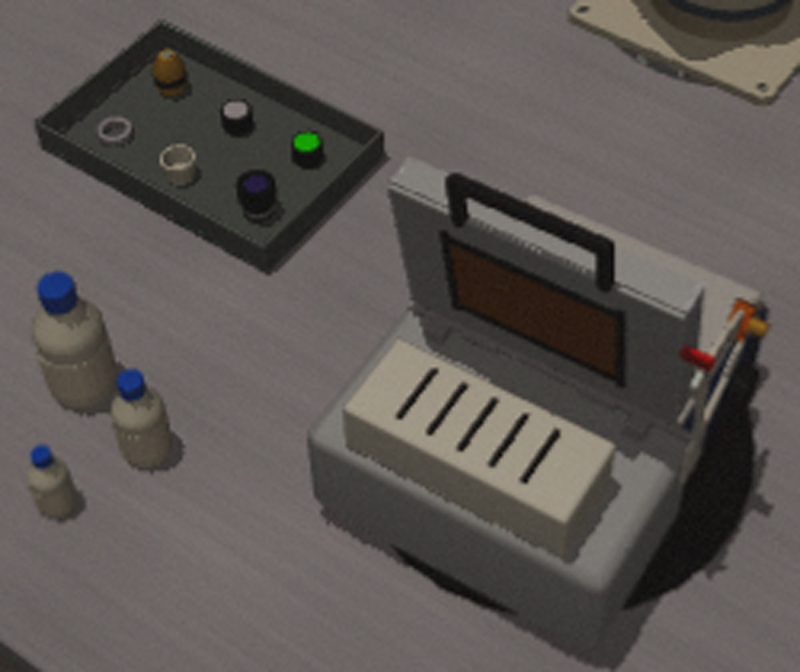

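```bash
cat >> h.py <<'E'
def down(yaw,pitch=0):
    # jaw (tool y) dir at world yaw angle 'yaw', tool z down
    y=np.array([np.cos(yaw),np.sin(yaw),0]); z=np.array([0,0,-1.]); x=np.cross(y,z)
    return np.stack([x,y,z],1)
def mv(p,Rm,st=None):
    st=st or r.get_state(); R0=R.from_quat(st['tcp_rot']).as_matrix()
    s=R0.T@(np.array(p)-st['tcp_pos']); w=R.from_matrix(R0.T@Rm).as_rotvec()
    print('shift',s.round(4),'rot',w.round(4),'rows>=',np.linalg.norm(s)/.0417,np.degrees(np.linalg.norm(w))/7.16)
    return s,w
E
python3 - <<'E'
from h import *
c=dict(np.load('/tmp/wrist.npz')); st=r.get_state(); R0=R.from_quat(st['tcp_rot']).as_matrix()
print('cam fwd in tool',R0.T@c['R'].T@[0,0,1],'right',R0.T@c['R'].T@[1,0,0],'pos',R0.T@(-c['R'].T@c['t']-st['tcp_pos']))
# nest
c=dict(np.load('/tmp/top.npz')); hsv=cv2.cvtColor(c['frame'],cv2.COLOR_RGB2HSV)
m=(hsv[...,2]<60).astype(np.uint8); k,l,s,ce=cv2.connectedComponentsWithStats(m)
for i in range(1,k):
    if abs(ce[i][0]-198)<6 and abs(ce[i][1]-216)<6: print(ce[i],s[i],onz(c,ce[i],.089),onz(c,ce[i],.095))
for uv in [(163,191),(235,189),(166,243),(234,241)]: print(uv,onz(c,uv,.095))
print('jar',onz(c,(152,277),.06)); 
mv([0.40,0.10,0.32],down(np.pi/2)); mv([0.42,-0.2,0.2],down(np.pi/2))
E
```

```text
cam fwd in tool [-2.70572709e-01 -9.61955316e-04  9.62699062e-01] right [3.37197224e-05 9.99999491e-01 1.00870407e-03] pos [ 0.06805301 -0.00014012 -0.12782895]
[197.79365079 216.11111111] [194 212   9   9  63] [0.49374465 0.14431499 0.089     ] [0.49303958 0.14345216 0.095     ]
(163, 191) [0.57105691 0.25668433 0.095     ]
(235, 189) [0.58127146 0.02924185 0.095     ]
(166, 243) [0.408032   0.23807095 0.095     ]
(234, 241) [0.41749934 0.02839013 0.095     ]
jar [0.30334502 0.2837669  0.06      ]
shift [-0.3323 -0.3057 -0.075 ] rot [-0.001  -0.0004 -0.3888] rows>= 10.975891076844505 3.111466858655415
shift [-0.4645 -0.5756  0.0453] rot [-0.001  -0.0004 -0.3888] rows>= 17.77129491435129 3.111466858655415
```

```bash
python3 - <<'E'
from h import *
mv([0.46,-0.205,0.19],down(np.pi/2))
c=dict(np.load('/tmp/top.npz'))
for uv in [(289.5,201),(374,201),(289.5,255),(375,254)]: print(onz(c,uv,.035))
E
```

```text
shift [-0.5034 -0.5651  0.0553] rot [-0.001  -0.0004 -0.3888] rows>= 18.197179258817542 3.111466858655415
[ 0.55532178 -0.14941867  0.035     ]
[ 0.55992107 -0.42997818  0.035     ]
[ 0.37857907 -0.14921804  0.035     ]
[ 0.38605386 -0.42621774  0.035     ]
```

Request:
send_rows:
  motion: [-0.5, -0.565, 0.02, 0, 0, -0.39, 0.06, -0.5, -0.565, 0.02, 0, 0, -0.39, 0.06, -0.5, -0.565, 0.02, 0, 0, -0.39, 0.06, -0.5, -0.565, 0.02, 0, 0, -0.39, 0.06, -0.5, -0.565, 0.02, 0, 0, -0.39, 0.06, -0.5, -0.565, 0.02, 0, 0, -0.39, 0.06, -0.5, -0.565, 0.02, 0, 0, -0.39, 0.06, -0.5, -0.565, 0.02, 0, 0, -0.39, 0.06, -0.5, -0.565, 0.02, 0, 0, -0.39, 0.06, -0.5, -0.565, 0.02, 0, 0, -0.39, 0.06]

```text
time_s: 0.98
tcp_pos: [0.3435, 0.1202, 0.2346]
tcp_rot: [-0.001, 1.0, 0.0, 0.0]
force: [2.1, 1.4, 0.3]
width: 0.0599
```

```bash
python3 - <<'E'
from h import *
s=r.get_state();print(s['tcp_pos'],s['q'],s['width']); mv([0.46,-0.205,0.19],down(np.pi/2))
E
```

```text
[0.34350085 0.12024716 0.23456626] [ 1.04913648e-01 -5.86085208e-02 -3.70190639e-01  1.25855838e+00
  5.03784948e-05  1.03270162e-01] 0.05993053722399742
shift [-0.1159 -0.3254  0.0446] rot [0.0001 0.0006 0.0016] rows>= 8.353586074551261 0.014165830311619486
```

Request:
send_rows:
  motion: [-0.116, -0.325, 0.044, 0, 0, 0, 0.06, -0.116, -0.325, 0.044, 0, 0, 0, 0.06, -0.116, -0.325, 0.044, 0, 0, 0, 0.06, -0.116, -0.325, 0.044, 0, 0, 0, 0.06, -0.116, -0.325, 0.044, 0, 0, 0, 0.06, -0.116, -0.325, 0.044, 0, 0, 0, 0.06, -0.116, -0.325, 0.044, 0, 0, 0, 0.06, -0.116, -0.325, 0.044, 0, 0, 0, 0.06, -0.116, -0.325, 0.044, 0, 0, 0, 0.06, -0.116, -0.325, 0.044, 0, 0, 0, 0.06]

```text
time_s: 1.82
tcp_pos: [0.4605, -0.2058, 0.1891]
tcp_rot: [0.001, 1.0, 0.0, -0.001]
force: [-1.4, 0.4, 0.2]
width: 0.0601
```

```bash
python3 - <<'E'
from h import *
c=cam('wrist'); save(c,'w1',s=1.5)
st=r.get_state();print(st['tcp_pos'],st['time_s'])
hsv=cv2.cvtColor(c['frame'],cv2.COLOR_RGB2HSV)
m=cv2.inRange(hsv,(50,150,60),(75,255,255)); k,l,s,ce=cv2.connectedComponentsWithStats(m)
i=1+np.argmax(s[1:,4]); print(ce[i],s[i],onz(c,ce[i],.026),dep(c,ce[i]))
E
```

```text
[ 0.45983882 -0.20376612  0.18947851] 1.8667
[253.59574468 154.34042553] [245 150  16   8  47] [ 0.4367897  -0.20443442  0.026     ] [ 0.43673811 -0.20443619  0.02633979]
```

View pics/w1.png

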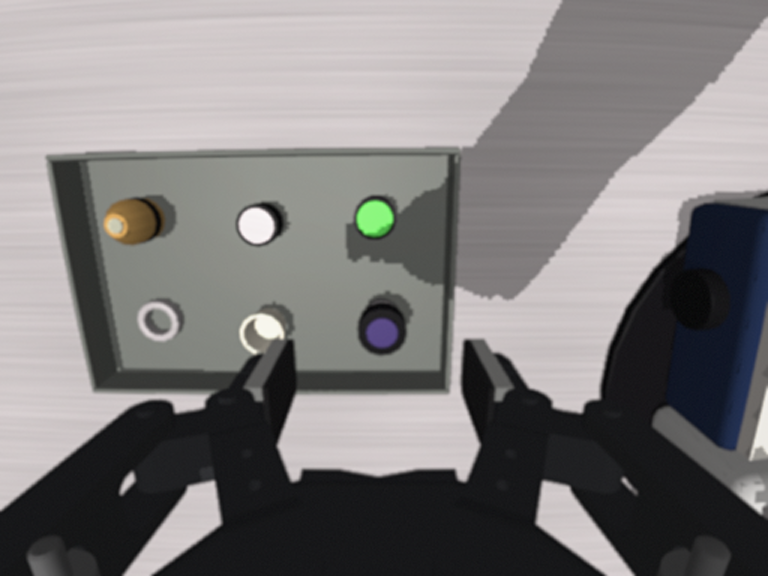

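The wrist picture shows the green disc at about (250,145) unscaled. The silver mirror is at (172,150) and the eyepiece at (254,221), both well clear. My mask caught only part of the disc, so I'm measuring again with a wider one.

```bash
cat >> h.py <<'E'
def green(c,near=None):
    hsv=cv2.cvtColor(c['frame'],cv2.COLOR_RGB2HSV)
    m=cv2.inRange(hsv,(45,80,50),(80,255,255)); k,l,s,ce=cv2.connectedComponentsWithStats(m)
    i=1+np.argmax(s[1:,4]); cn=cv2.findContours((l==i).astype(np.uint8),0,2)[0][0]
    e=cv2.fitEllipse(cn); return e,s[i]
E
python3 - <<'E'
from h import *
c=cam('wrist'); e,s=green(c); print(e,s); p=onz(c,e[0],.026); print(p,dep(c,e[0])); save(c,'w1c',(200,100,310,200),5)
mv([p[0],p[1],.09],down(np.pi/2)); print(r.get_state()['tcp_pos'])
E
```

```text
((247.5518341064453, 146.06964111328125), (25.088459014892578, 25.48095703125), 34.45064926147461) [235 133  26  26 529]
[ 0.42742799 -0.20866537  0.026     ] [ 0.42729237 -0.20864798  0.02711361]
shift [ 0.032  -0.0063  0.1   ] rot [ 0.0012 -0.0014  0.0001] rows>= 2.522317993058204 0.014470103687629146
[ 0.45956211 -0.20252774  0.18996349]
```

View pics/w1c.png

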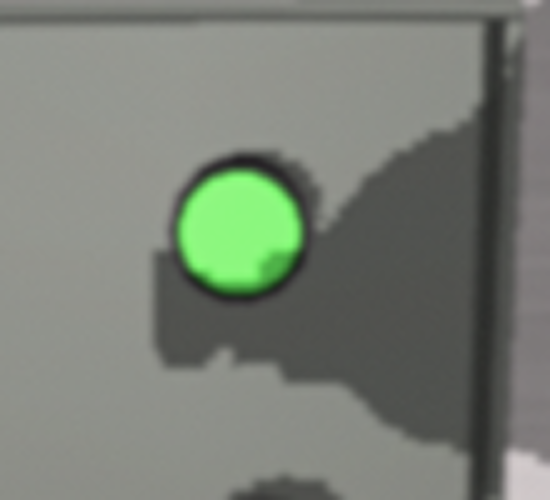

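Request:
send_rows:
  motion: [0.032, -0.006, 0.02, 0, 0, 0, 0.05, 0.032, -0.006, 0.05, 0, 0, 0, 0.05, 0.032, -0.006, 0.08, 0, 0, 0, 0.05, 0.032, -0.006, 0.1, 0, 0, 0, 0.05, 0.032, -0.006, 0.11, 0, 0, 0, 0.05, 0.032, -0.006, 0.11, 0, 0, 0, 0.05]

```text
time_s: 2.42
tcp_pos: [0.4266, -0.2063, 0.079]
tcp_rot: [-0.001, 1.0, 0.001, -0.001]
force: [-0.2, 0.6, 0.5]
width: 0.0501
```

```bash
python3 - <<'E'
from h import *
c=cam('wrist'); e,s=green(c); print(e,s); p=onz(c,e[0],.026); print(p); save(c,'w2')
mv([.4273,-.2085,.027],down(np.pi/2)); print(r.get_state()['tcp_pos'])
E
```

```text
((249.0935516357422, 213.45022583007812), (35.138301849365234, 36.982749938964844), 91.31201171875) [ 231  196   37   36 1066]
[ 0.42721365 -0.20862328  0.026     ]
shift [-0.     -0.0016  0.0533] rot [ 0.0011 -0.0013  0.0029] rows>= 1.279688991508231 0.026754780586472886
[ 0.42734823 -0.20697343  0.08034117]
```

View pics/w2.png

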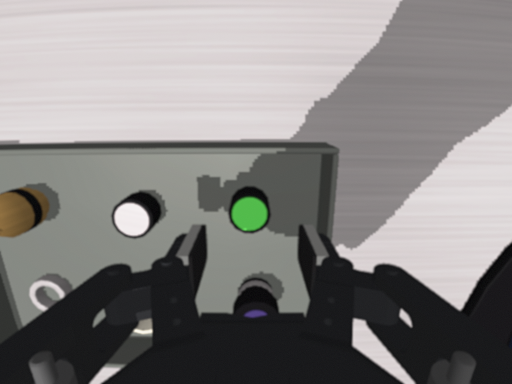

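The disc sits between the jaws at (249,213), with the mirror clear at (133,217). I'm going down to grip it.

Request:
send_rows:
  motion: [0, -0.0015, 0.02, 0, 0, 0, 0.05, 0, -0.0015, 0.035, 0, 0, 0, 0.05, 0, -0.0015, 0.047, 0, 0, 0, 0.05, 0, -0.0015, 0.053, 0, 0, 0, 0.05, 0, -0.0015, 0.053, 0, 0, 0, 0.05, 0, -0.0015, 0.053, 0, 0, 0, 0.02, 0, -0.0015, 0.053, 0, 0, 0, 0.02, 0, -0.0015, 0.053, 0, 0, 0, 0.02, 0, -0.0015, 0.053, 0, 0, 0, 0.02, 0, -0.0015, 0.053, 0, 0, 0, 0.02]
  force: 35

```text
time_s: 3.3
tcp_pos: [0.4286, -0.2104, 0.0288]
tcp_rot: [-0.001, 1.0, -0.0, 0.001]
force: [-0.9, 2.7, 6.2]
width: 0.0285
```

```bash
python3 - <<'E'
from h import *
s=r.get_state();print(s['tcp_pos'],s['width'],s['force']); save(cam('wrist'),'w3'); print(mv([.42,.08,.25],down(0)))
E
```

```text
[ 0.42860811 -0.21038313  0.02878006] 0.02846446871138636 [-0.9326748   2.67058582  6.19719255]
shift [ 0.0078  0.2902 -0.2215] rot [8.0000e-04 1.9000e-03 1.5722e+00] rows>= 8.756758059472793 12.581463479493484
(array([ 0.00778993,  0.29022553, -0.22146773]), array([7.79941695e-04, 1.94641535e-03, 1.57224841e+00]))
```

View pics/w3.png

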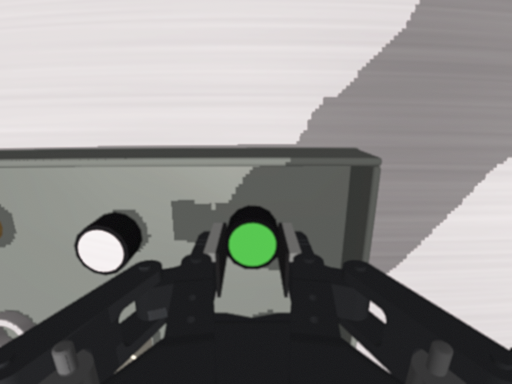

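Gripped: the green disc is between the pads at (252,245). I'm lifting it and heading for the scope.

Request:
send_rows:
  motion: [0, 0, -0.03, 0, 0, 0, 0.02, 0, 0, -0.07, 0, 0, 0, 0.02, 0, 0, -0.11, 0, 0, 0, 0.02, 0, 0.02, -0.15, 0, 0, 0.1, 0.02, 0, 0.05, -0.19, 0, 0, 0.22, 0.02, 0, 0.08, -0.22, 0, 0, 0.34, 0.02, 0, 0.12, -0.22, 0, 0, 0.46, 0.02, 0, 0.16, -0.22, 0, 0, 0.58, 0.02, 0, 0.2, -0.22, 0, 0, 0.7, 0.02, 0, 0.24, -0.22, 0, 0, 0.82, 0.02]

```text
time_s: 4.18
tcp_pos: [0.4279, 0.0048, 0.2487]
tcp_rot: [0.374, 0.927, 0.0, 0.001]
force: [0.0, 0.4, -0.2]
width: 0.0279
```

```bash
python3 - <<'E'
from h import *
s=r.get_state();print(s['tcp_pos'],s['width'],s['force'],s['q']); mv([.47,.085,.25],down(0))
E
```

```text
[0.42787034 0.00479312 0.24874916] 0.027938566880713406 [ 0.01411188  0.39207645 -0.21571546] [-1.85434494e-01  4.69438570e-02 -2.29176923e-01  1.29223477e+00
 -3.78834307e-06  5.81021873e-01]
shift [ 0.0253  0.087  -0.0012] rot [0.0021 0.0014 0.8043] rows>= 2.1728282725597716 6.436520302006592
```

Request:
send_rows:
  motion: [0.025, 0.087, 0, 0, 0, 0.8, 0.02, 0.025, 0.087, 0, 0, 0, 0.8, 0.02, 0.025, 0.087, 0, 0, 0, 0.8, 0.02, 0.025, 0.087, 0, 0, 0, 0.8, 0.02, 0.025, 0.087, 0, 0, 0, 0.8, 0.02, 0.025, 0.087, 0, 0, 0, 0.8, 0.02, 0.025, 0.087, 0, 0, 0, 0.8, 0.02, 0.025, 0.087, 0, 0, 0, 0.8, 0.02, 0.025, 0.087, 0, 0, 0, 0.8, 0.02]

```text
time_s: 4.93
tcp_pos: [0.4701, 0.0835, 0.248]
tcp_rot: [0.703, 0.712, 0.0, 0.0]
force: [-0.6, -0.2, -0.7]
width: 0.0286
```

```bash
python3 - <<'E'
from h import *
c=cam('wrist'); save(c,'w4',s=1.5); st=r.get_state();print(st['tcp_pos'],st['time_s'],st['width'])
e,s=green(c); print(e,s); R0=R.from_quat(st['tcp_rot']).as_matrix(); p=dep(c,e[0]); print(R0.T@(p-st['tcp_pos']))
E
```

```text
[0.47005176 0.08346    0.2478709 ] 4.9833 0.02786164057406439
((251.95909118652344, 244.1097412109375), (44.16796875, 48.768104553222656), 90.94933319091797) [ 228  222   49   45 1754]
[0.00182195 0.00032997 0.00188034]
```

View pics/w4.png

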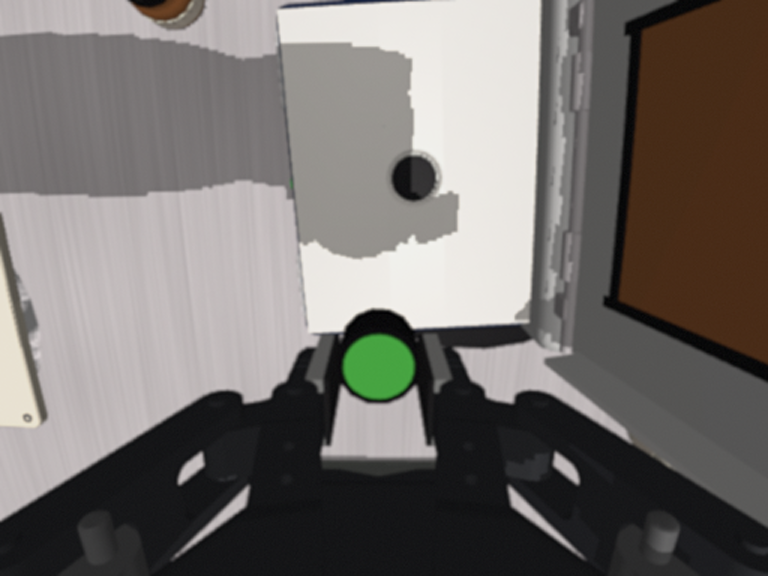

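The picture shows the green disc held at (252,244) unscaled and the nest at (276,118), seen almost from straight above.

```bash
python3 - <<'E'
from h import *
c=cam('wrist'); save(c,'w4n',(246,88,308,150),8); st=r.get_state(); R0=R.from_quat(st['tcp_rot']).as_matrix()
np.savez('/tmp/w4',**c)
g=cv2.cvtColor(c['frame'],cv2.COLOR_RGB2GRAY); print(g[117,255:300],g[95:140,276])
m=(g<90).astype(np.uint8); k,l,s,ce=cv2.connectedComponentsWithStats(m)
for i in range(1,k):
    if abs(ce[i][0]-276)<8 and abs(ce[i][1]-117)<8:
        e=cv2.fitEllipse(cv2.findContours((l==i).astype(np.uint8),0,2)[0][0]); print(ce[i],s[i],e,onz(c,e[0],.089),onz(c,e[0],.095))
e,_=green(c); p=onz(c,e[0],st['tcp_pos'][2]-.0025); print('target in tool',R0.T@(p-st['tcp_pos']),p)
# stage edges: hinge-side edge line points -> yaw
for row in range(30,200,20):
    x=np.diff(g[row].astype(int)); print(row, np.argmin(x[345:375])+345 , np.argmax(np.abs(x[175:215]))+175)
E
```

```text
[147 146 141 133 126 103  63  28  16  16  17  17  17  18  18  17  18  17
  27  41  50  51  52  53  52  50  52  51  52  51  51  50  50  47  58 123
 181 184 176 198 227 234 234 234 234] [238 239 239 235 221 197 190 178 135  78  50  48  51  51  51  52  51  50
  52  52  52  53  51  52  53  53  52  52  52  54  53  54  48  30  18  15
  13  20  51  94 123 136 140 144 145]
[275.0070922  118.41843972] [261 104  29  30 705] ((275.0130310058594, 118.38964080810547), (28.68178367614746, 29.76604652404785), 174.3770294189453) [0.49280316 0.14400452 0.089     ] [0.49231416 0.14416482 0.095     ]
target in tool [0.00154837 0.00032043 0.00250014] [0.47038414 0.08495335 0.24528373]
30 359 185
50 359 188
70 358 190
90 357 192
110 357 194
130 356 190
150 355 196
170 354 200
190 353 202
```

View pics/w4n.png

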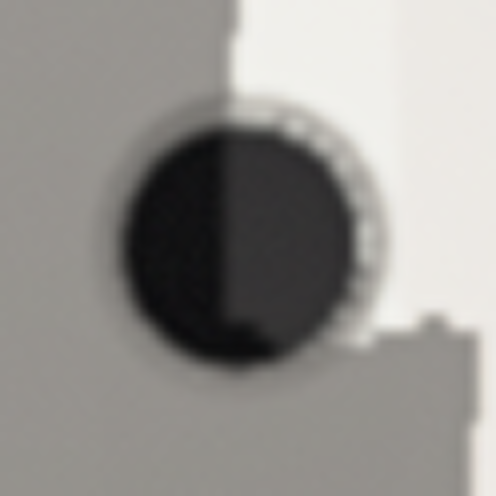

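```bash
python3 - <<'E'
from h import *
c=dict(np.load('/tmp/w4.npz'))
for pts in [[(359.5,30),(353.5,190)],[(186,30),(202.5,190)]]:
    a,b=[onz(c,p,.095) for p in pts]; d=a-b; print(a,b,'yaw',np.arctan2(-d[0],d[1]))
print(onz(c,(275.6,117.5),.095))
for n in ['top','scene']:
    c=dict(np.load('/tmp/'+n+'.npz'))
    if n=='top':
        for uv in [(163,191),(235,189)]: pass
# handle bar in top & scene
E
```

```text
[0.56813455 0.22604409 0.095     ] [0.57798727 0.07210122 0.095     ] yaw 0.06391525844427665
[0.40794019 0.22313597 0.095     ] [0.41868172 0.07005233 0.095     ] yaw 0.07005285321601108
[0.49286206 0.14502617 0.095     ]
```

```bash
python3 - <<'E'
from h import *
mv([.4925,.1432,.14],down(.067)); print(r.get_state()['tcp_pos'])
E
```

```text
shift [0.0595 0.0231 0.1078] rot [ 0.0006  0.0001 -0.0544] rows>= 3.00438706908904 0.4351397542141931
[0.47008171 0.08340114 0.24778373]
```

Request:
send_rows:
  motion: [0.03, 0.012, 0.02, 0, 0, -0.054, 0.02, 0.0595, 0.023, 0.05, 0, 0, -0.054, 0.02, 0.0595, 0.023, 0.08, 0, 0, -0.054, 0.02, 0.0595, 0.023, 0.1, 0, 0, -0.054, 0.02, 0.0595, 0.023, 0.108, 0, 0, -0.054, 0.02, 0.0595, 0.023, 0.108, 0, 0, -0.054, 0.02, 0.0595, 0.023, 0.108, 0, 0, -0.054, 0.02]

```text
time_s: 5.62
tcp_pos: [0.4928, 0.143, 0.1402]
tcp_rot: [0.684, 0.729, 0.0, 0.0]
force: [-0.8, 0.4, 0.2]
width: 0.0281
```

```bash
python3 - <<'E'
from h import *
c=cam('wrist'); st=r.get_state(); print(st['tcp_pos'],st['width'],st['time_s']); save(c,'w5',s=1.5)
R0=R.from_quat(st['tcp_rot']).as_matrix();e,_=green(c); p=onz(c,e[0],st['tcp_pos'][2]-.0025); print('target in tool',R0.T@(p-st['tcp_pos']),p,dep(c,e[0]))
mv([.4925,.1432,.12],down(.067),st)
E
```

```text
[0.49324961 0.14299496 0.14077386] 0.028070877738539748 5.6667
target in tool [ 0.00184091 -0.00010654  0.0025    ] [0.49303    0.14482583 0.13827386] [0.49308068 0.14403975 0.13673346]
shift [ 0.0003 -0.0008  0.0208] rot [ 0.0019 -0.0001 -0.0029] rows>= 0.4985226846477574 0.027656870443728266
```

View pics/w5.png

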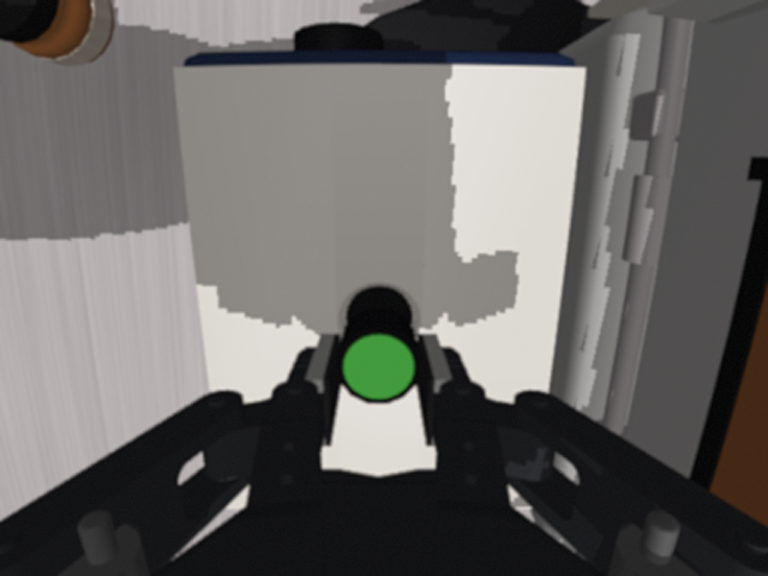

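```bash
python3 - <<'E'
from h import *
c=cam('wrist'); st=r.get_state(); save(c,'w5n',(210,170,300,250),8)
for yy in (.1437,.1447,.1457): print(proj(c,[[.4928-.0013,yy+.0185,.095],[.4928-.0011,yy+.0165,.093],[.4928,yy,.095]]).round(1).tolist())
g=cv2.cvtColor(c['frame'],cv2.COLOR_RGB2GRAY); print(list(enumerate(g[178:205,252].tolist(),178)))
E
```

```text
[[250.6, 188.3], [250.7, 190.4], [250.8, 215.1]]
[[250.6, 186.8], [250.8, 188.9], [250.9, 213.7]]
[[250.7, 185.3], [250.9, 187.5], [251.0, 212.3]]
[(178, 135), (179, 135), (180, 135), (181, 135), (182, 136), (183, 135), (184, 135), (185, 135), (186, 135), (187, 129), (188, 116), (189, 94), (190, 61), (191, 24), (192, 10), (193, 12), (194, 14), (195, 10), (196, 10), (197, 15), (198, 11), (199, 12), (200, 15), (201, 13), (202, 12), (203, 10), (204, 12)]
```

View pics/w5n.png

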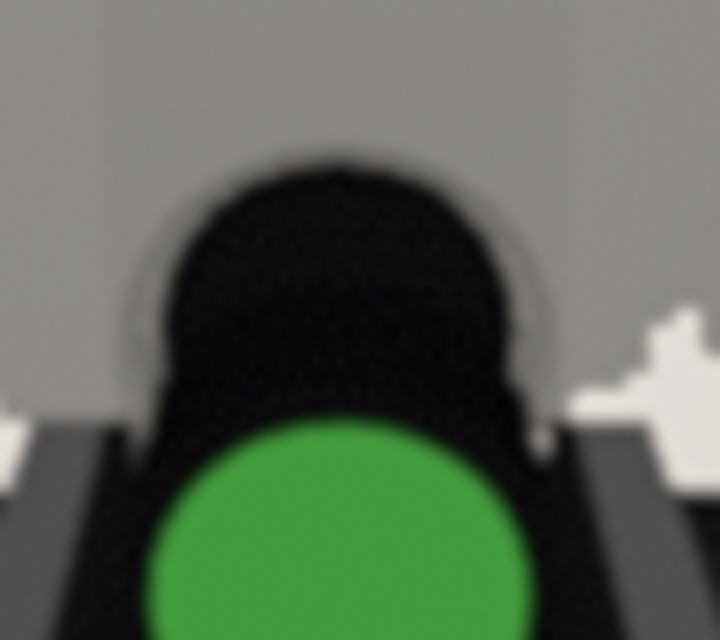

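Request:
send_rows:
  motion: [-0.0003, 0, 0.01, 0, 0, 0, 0.02, -0.0003, 0, 0.016, 0, 0, 0, 0.02, -0.0003, 0, 0.019, 0, 0, 0, 0.02, -0.0003, 0, 0.021, 0, 0, 0, 0.02, -0.0003, 0, 0.023, 0, 0, 0, 0.02, -0.0003, 0, 0.024, 0, 0, 0, 0.02, -0.0003, 0, 0.024, 0, 0, 0, 0.02]

```text
time_s: 6.3
tcp_pos: [0.4925, 0.1429, 0.1152]
tcp_rot: [0.684, 0.729, -0.0, -0.0]
force: [0.4, -0.3, -0.6]
width: 0.0284
```

```bash
python3 - <<'E'
from h import *
c=cam('wrist'); st=r.get_state(); print(st['tcp_pos'],st['width'],st['time_s'],st['force']); save(c,'w6',(180,150,330,300),5)
R0=R.from_quat(st['tcp_rot']).as_matrix();e,_=green(c); p=onz(c,e[0],st['tcp_pos'][2]-.0025); print('target in tool',R0.T@(p-st['tcp_pos']),p,dep(c,e[0]))
E
```

```text
[0.49257443 0.14289207 0.11538244] 0.028453752655887697 6.35 [ 0.47817568  0.3167666  -0.65615775]
target in tool [0.00160612 0.00021633 0.00249999] [0.49268763 0.14450871 0.11288244] [0.49270421 0.14424376 0.11236329]
```

View pics/w6.png

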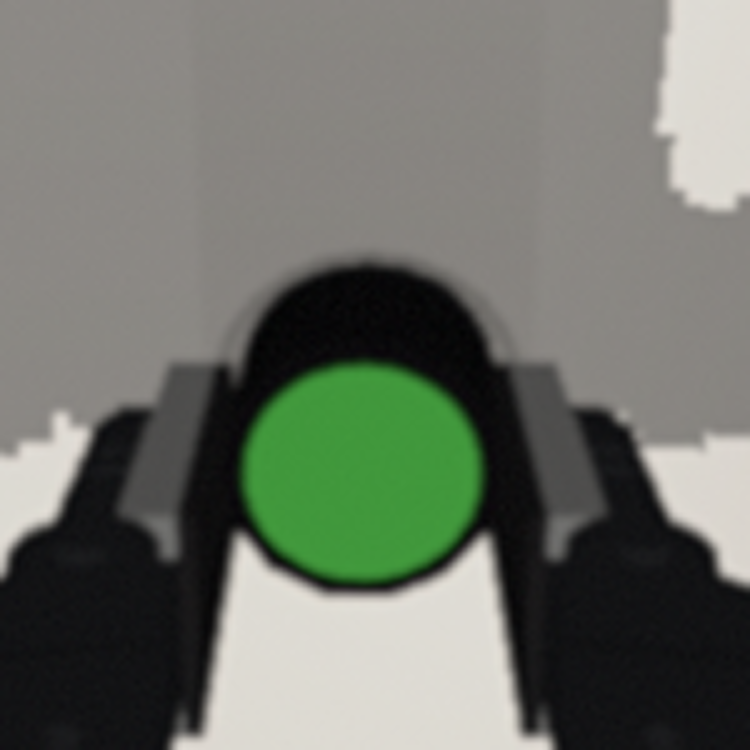

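The disc is centred over the nest (columns 364 and 370 in the crop) and there is no contact force. I'm seating it and letting go.

Request:
send_rows:
  motion: [0, 0.0003, 0.001, 0, 0, 0, 0.02, 0, 0.0003, 0.002, 0, 0, 0, 0.02, 0, 0.0003, 0.003, 0, 0, 0, 0.02, 0, 0.0003, 0.003, 0, 0, 0, 0.02]

```text
time_s: 6.68
tcp_pos: [0.4931, 0.143, 0.1137]
tcp_rot: [0.684, 0.729, 0.001, 0.001]
force: [-4.2, -1.1, 14.4]
width: 0.0278
```

```bash
python3 - <<'E'
from h import *
st=r.get_state(); print(st['tcp_pos'],st['width'],st['time_s'],st['force'])
E
```

```text
[0.49310344 0.14295503 0.11373387] 0.02775882361493036 6.6833 [-4.15920602 -1.12134207 14.35098305]
```

Request:
send_rows:
  motion: [0, 0, -0.0005, 0, 0, 0, 0.03, 0, 0, -0.0005, 0, 0, 0, 0.036, 0, 0, -0.0005, 0, 0, 0, 0.044, 0, 0, -0.0005, 0, 0, 0, 0.044, 0, 0, -0.005, 0, 0, 0, 0.044, 0, 0, -0.015, 0, 0, 0, 0.044, 0, 0, -0.035, 0, 0, 0, 0.044, 0, 0, -0.06, 0, 0, 0, 0.044, 0, 0, -0.06, 0, 0, 0, 0.044]

```text
time_s: 7.43
tcp_pos: [0.4946, 0.1431, 0.1772]
tcp_rot: [0.684, 0.729, 0.002, 0.002]
force: [0.6, -0.0, 0.3]
width: 0.044
```

```bash
python3 - <<'E'
from h import *
c=cam('wrist'); st=r.get_state(); print(st['tcp_pos'],st['width'],st['time_s'],st['force']); save(c,'w7',s=1.5)
e,_=green(c); print(e,onz(c,e[0],.111),dep(c,e[0]))
E
```

```text
[0.49417733 0.14307925 0.1753614 ] 0.043830844853441485 7.4833 [ 0.37649891  0.23219681 -0.52601108]
((249.31687927246094, 204.6725311279297), (32.964290618896484, 34.494293212890625), 91.69105529785156) [0.49335365 0.14409643 0.111     ] [0.49333122 0.14452196 0.11223227]
```

View pics/w7.png

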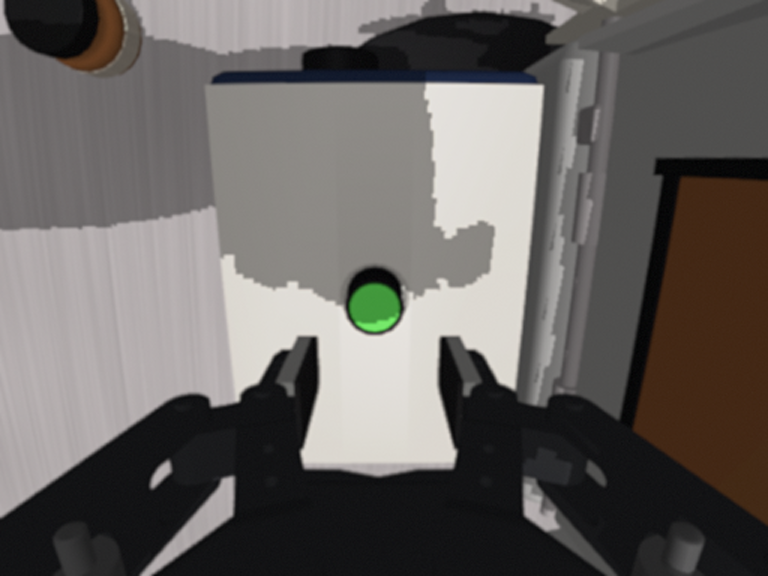

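The target is seated. The disc is at (.4934,.1443) with its top at z ≈ .111, and it looks level. Next I'm measuring the mark and the handle.

```bash
cat >> h.py <<'E'
N=np.array([.4933,.1443,0]); yaw=.067
ex=np.array([np.cos(yaw),np.sin(yaw),0]); ey=np.array([-np.sin(yaw),np.cos(yaw),0]); ez=np.array([0,0,1.])
H=N+.095*ex+.125*ez
def hp(a,rr,y=0): return H-rr*np.cos(a)*ex+y*ey+rr*np.sin(a)*ez
def planey(c,uv,y):
    o,d=ray(c,uv); t=((H+y*ey-o)@ey)/(d@ey); p=o+t*d; q=p-H; x=-(q@ex); z=q[2]; return np.hypot(x,z),np.arctan2(z,x),p
E
python3 - <<'E'
from h import *
c=cam('scene'); save(c,'s2',(325,185,395,235),10)
save(c,'s2h',(240,140,380,250),5)
print(proj(c,[hp(1.75,.205),hp(1.75,.205,.055),hp(1.75,.205,-.055)]))
for y in (.112,.118,.124,.13): print(y,proj(c,[hp(1.75,.119,y)]), planey(c,(363.5,208.5),y)[:2])
c=cam('top'); print(proj(c,[hp(1.75,.205),hp(1.75,.205,.055),hp(1.75,.205,-.055)])); save(c,'t2',(135,135,245,225),7)
for y in (.112,.118,.124,.13): print(proj(c,[hp(1.75,.119,y),hp(.95,.119,y)]).tolist())
E
```

```text
[[294.70986382 176.91688803]
 [318.82547568 187.37228718]
 [271.54867106 166.86682907]]
0.112 [[343.25556859 219.71667398]] (np.float64(0.12590209582269563), np.float64(-0.014665514650096155))
0.118 [[345.86833743 220.89535883]] (np.float64(0.10524835773592744), np.float64(0.26968867973200333))
0.124 [[348.49292039 222.07934175]] (np.float64(0.09635729422184532), np.float64(0.6449925830875163))
0.13 [[351.12942635 223.26867148]] (np.float64(0.10234193550780546), np.float64(1.0315101141063054))
[[183.71305983 154.81408133]
 [162.40672616 155.84084105]
 [204.98728237 153.78949818]]
[[149.0105630923749, 170.46361877871576], [151.0325885104071, 203.51647890143184]]
[[146.8585339289076, 170.56846567647477], [148.88902633948345, 203.62342424177825]]
[[144.70619386748308, 170.67333206898746], [146.7451552665065, 203.73038437816007]]
[[142.55354381349414, 170.77821791441167], [144.6009761860564, 203.83735926562542]]
```

View pics/s2.png

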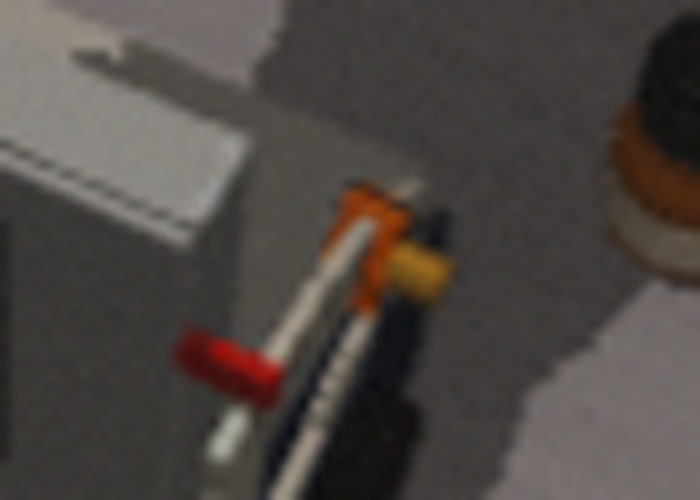

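View pics/s2h.png

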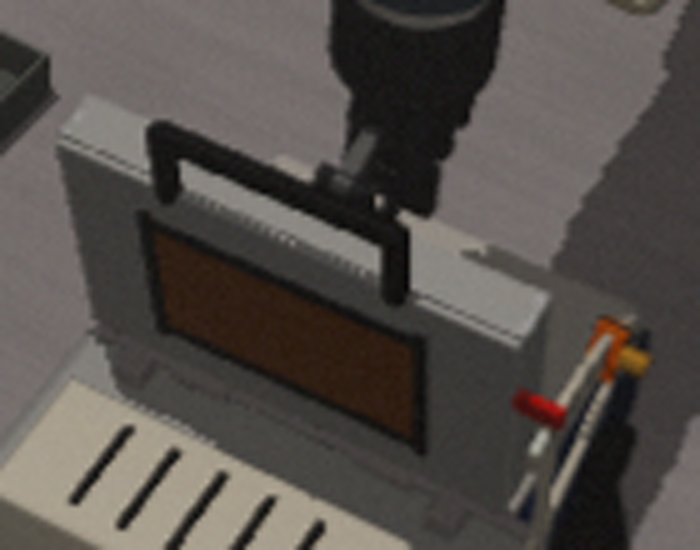

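View pics/t2.png

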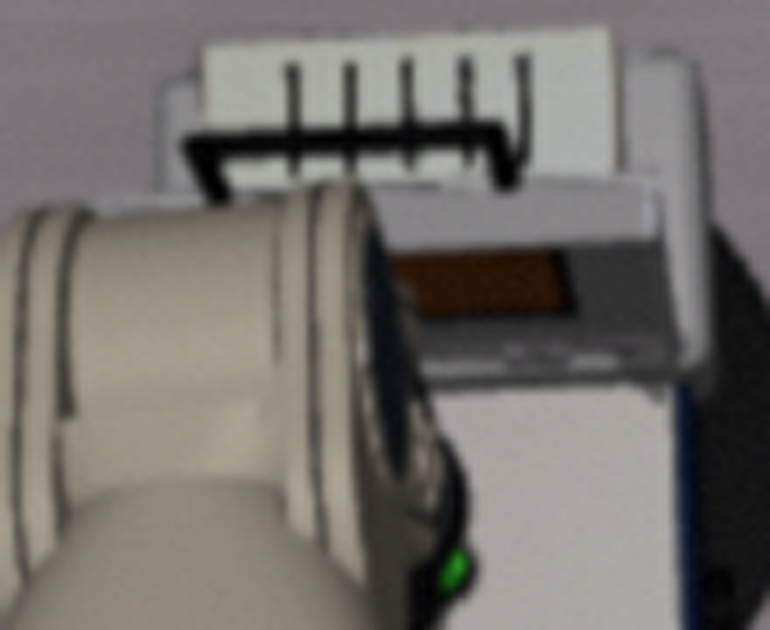

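```bash
python3 - <<'E'
from h import *
c=dict(np.load('/tmp/top.npz')); save(c,'t0m',(130,160,180,220),12)
for y in (.118,.124):
  for a in (.8,.9,1.0,1.1,1.15): print(y,a,((proj(c,[hp(a,.119,y),hp(a,.1,y)])-[130,160])*12+6).round(0).tolist())
E
```

```text
0.118 0.8 [[246.0, 594.0], [261.0, 547.0]]
0.118 0.9 [[237.0, 552.0], [253.0, 512.0]]
0.118 1.0 [[229.0, 506.0], [247.0, 474.0]]
0.118 1.1 [[222.0, 459.0], [241.0, 435.0]]
0.118 1.15 [[219.0, 434.0], [239.0, 414.0]]
0.124 0.8 [[220.0, 595.0], [235.0, 548.0]]
0.124 0.9 [[211.0, 553.0], [228.0, 513.0]]
0.124 1.0 [[203.0, 508.0], [221.0, 476.0]]
0.124 1.1 [[196.0, 460.0], [216.0, 436.0]]
0.124 1.15 [[193.0, 435.0], [213.0, 416.0]]
```

View pics/t0m.png

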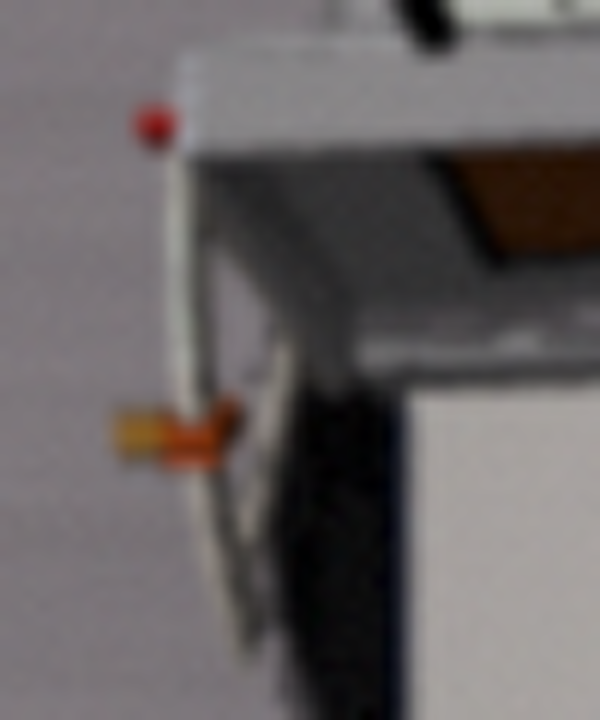

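```bash
python3 - <<'E'
from h import *
T=down(yaw)@R.from_rotvec([0,-.5,0]).as_matrix()
mv([.51,.30,.34],T)
E
```

```text
shift [ 0.1557  0.0272 -0.1671] rot [ 1.000e-04 -5.001e-01 -3.200e-03] rows>= 5.515744840831739 4.001655107243122
```

Request:
send_rows:
  motion: [0, 0, -0.03, 0, 0, 0, 0.044, 0, 0, -0.07, 0, 0, 0, 0.044, 0.01, 0, -0.11, 0, -0.1, 0, 0.044, 0.04, 0.01, -0.145, 0, -0.2, 0, 0.044, 0.08, 0.02, -0.165, 0, -0.3, 0, 0.044, 0.12, 0.027, -0.167, 0, -0.4, 0, 0.044, 0.156, 0.027, -0.167, 0, -0.5, 0, 0.044, 0.156, 0.027, -0.167, 0, -0.5, 0, 0.044, 0.156, 0.027, -0.167, 0, -0.5, 0, 0.044]

```text
time_s: 8.33
tcp_pos: [0.5098, 0.3049, 0.3337]
tcp_rot: [0.66, 0.709, -0.173, 0.18]
force: [-0.4, 0.4, 1.1]
width: 0.0441
```

```bash
python3 - <<'E'
from h import *
c=cam('wrist'); st=r.get_state(); print(st['tcp_pos'],st['q'],st['time_s']); save(c,'w8',s=1.5); np.savez('/tmp/w8',**c)
E
```

```text
[0.50982956 0.30245432 0.33612649] [ 0.5909173   0.52166941  0.5627175   1.88380083 -0.42786507  2.15264366] 8.3833
```

View pics/w8.png

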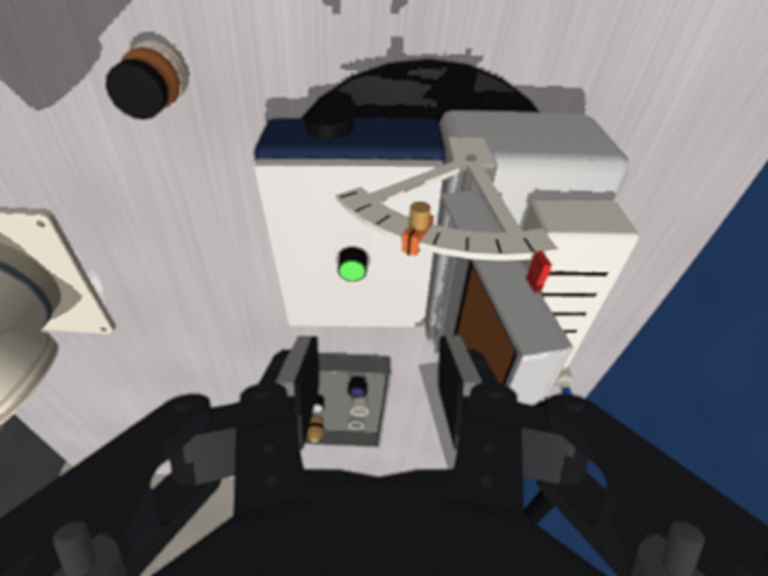

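The view is good. It shows the quadrant, the clamp at about (275,155) unscaled and the pointer at (359,181). I'm zooming in.

```bash
python3 - <<'E'
from h import *
c=dict(np.load('/tmp/w8.npz')); 
im=cv2.resize(c['frame'][90:210,215:385,::-1],None,fx=4.7,fy=4.7,interpolation=cv2.INTER_CUBIC)
def q(p): return tuple(((p-[215,90]+.5)*4.7).astype(int))
for a in np.arange(.8,1.8,.05):
    for rr,col in ((.119,(0,0,255)),(.1,(255,0,0))):
        cv2.circle(im,q(proj(c,[hp(a,rr,.121)])[0]),2,(0,255,255) if abs(a-1)<.01 else col,-1)
cv2.circle(im,q(proj(c,[H+.121*ey])[0]),3,(0,255,0),-1); cv2.imwrite('pics/w8m.png',im)
E
```

```text
(no output)
```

View pics/w8m.png

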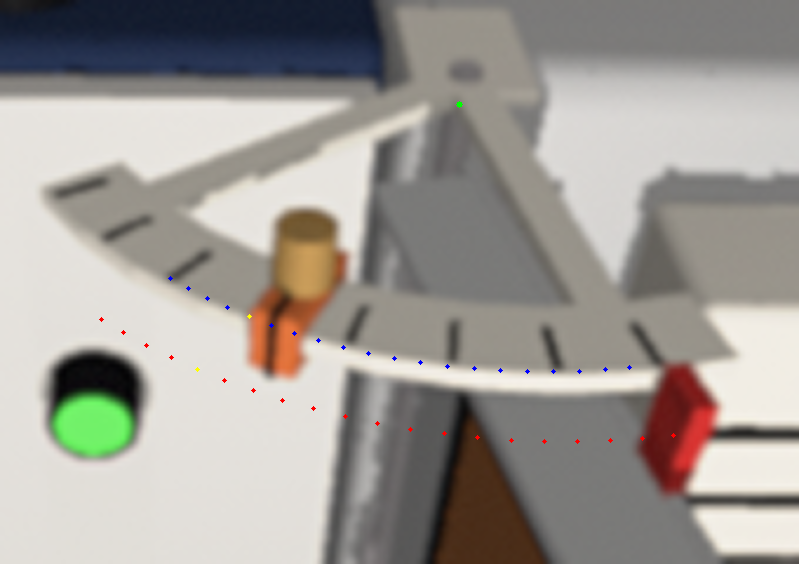

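```bash
python3 - <<'E'
from h import *
c=dict(np.load('/tmp/w8.npz'))
P=lambda p:(p[0]/4.7+215-.5,p[1]/4.7+90-.5)
pts={'hinge':(466,72),'t1':(648,344),'t2':(552,348),'t3':(454,341),'t4':(358,325),'t6':(189,265),'t7':(128,229),'t8':(81,187),'Ltop':(288,300),'Lmid':(271,345),'ptr':(678,428)}
for y in (.118,.122,.126,.13,.134):
    print(y,{k:(round(planey(c,P(v),y)[0]*1000,1),round(float(np.degrees(planey(c,P(v),y)[1])),1)) for k,v in pts.items()})
E
```

```text
0.118 {'hinge': (np.float64(22.8), -103.8), 't1': (np.float64(91.1), 105.8), 't2': (np.float64(89.4), 93.4), 't3': (np.float64(88.4), 81.1), 't4': (np.float64(88.7), 68.7), 't6': (np.float64(91.1), 43.7), 't7': (np.float64(93.5), 32.3), 't8': (np.float64(96.3), 20.3), 'Ltop': (np.float64(87.5), 58.5), 'Lmid': (np.float64(102.1), 60.8), 'ptr': (np.float64(114.5), 102.2)}
0.122 {'hinge': (np.float64(15.0), -104.1), 't1': (np.float64(95.3), 103.7), 't2': (np.float64(94.2), 92.2), 't3': (np.float64(93.5), 80.8), 't4': (np.float64(93.7), 69.3), 't6': (np.float64(95.0), 46.1), 't7': (np.float64(96.5), 35.3), 't8': (np.float64(98.1), 23.8), 'Ltop': (np.float64(92.3), 60.0), 'Lmid': (np.float64(106.5), 61.9), 'ptr': (np.float64(118.3), 100.7)}
0.126 {'hinge': (np.float64(7.2), -105.1), 't1': (np.float64(99.6), 101.8), 't2': (np.float64(99.0), 91.0), 't3': (np.float64(98.5), 80.5), 't4': (np.float64(98.7), 69.9), 't6': (np.float64(99.1), 48.3), 't7': (np.float64(99.8), 38.1), 't8': (np.float64(100.3), 27.2), 'Ltop': (np.float64(97.1), 61.2), 'Lmid': (np.float64(111.1), 62.9), 'ptr': (np.float64(122.2), 99.3)}
0.13 {'hinge': (np.float64(0.7), 98.0), 't1': (np.float64(103.9), 100.0), 't2': (np.float64(103.8), 90.0), 't3': (np.float64(103.6), 80.2), 't4': (np.float64(103.7), 70.4), 't6': (np.float64(103.3), 50.3), 't7': (np.float64(103.2), 40.8), 't8': (np.float64(102.8), 30.5), 'Ltop': (np.float64(102.0), 62.4), 'Lmid': (np.float64(115.6), 63.8), 'ptr': (np.float64(126.1), 98.0)}
0.134 {'hinge': (np.float64(8.4), 78.4), 't1': (np.float64(108.4), 98.4), 't2': (np.float64(108.7), 89.1), 't3': (np.float64(108.7), 80.0), 't4': (np.float64(108.7), 70.9), 't6': (np.float64(107.6), 52.2), 't7': (np.float64(106.9), 43.2), 't8': (np.float64(105.6), 33.6), 'Ltop': (np.float64(106.9), 63.4), 'Lmid': (np.float64(120.2), 64.6), 'ptr': (np.float64(130.1), 96.8)}
```

The ticks fit 10° multiples to within 0.8° on the plane y = .130. The clamp's black line reads about 63.5°, or 1.108 rad. Next I'm moving above the handle.

```bash
python3 - <<'E'
from h import *
print(hp(1.75,.205))
mv([.52,.27,.42],down(yaw)); mv([.6245,.153,.41],down(yaw))
E
```

```text
[0.62454531 0.15310662 0.32671712]
shift [-0.0694  0.0076 -0.0576] rot [-0.0046  0.5024  0.0015] rows>= 2.170427569642654 4.020580808737935
shift [-0.1733  0.104   0.0103] rot [-0.0046  0.5024  0.0015] rows>= 4.852380243842331 4.020580808737935
```

Request:
send_rows:
  motion: [-0.02, 0, -0.02, 0, 0.1, 0, 0.05, -0.045, 0, -0.04, 0, 0.2, 0, 0.05, -0.07, 0.008, -0.058, 0, 0.32, 0, 0.05, -0.09, 0.03, -0.045, 0, 0.44, 0, 0.05, -0.12, 0.055, -0.03, 0, 0.5, 0, 0.05, -0.15, 0.085, -0.01, 0, 0.502, 0, 0.05, -0.173, 0.104, 0.01, 0, 0.502, 0, 0.05, -0.173, 0.104, 0.01, 0, 0.502, 0, 0.05, -0.173, 0.104, 0.01, 0, 0.502, 0, 0.05]

```text
time_s: 9.13
tcp_pos: [0.6241, 0.1461, 0.4138]
tcp_rot: [0.687, 0.727, 0.001, -0.001]
force: [-0.3, -0.6, 0.3]
width: 0.0501
```

```bash
python3 - <<'E'
from h import *
c=cam('wrist'); st=r.get_state(); print(st['tcp_pos'],st['q'],st['time_s'],st['width']); save(c,'w9',s=1.5); np.savez('/tmp/w9',**c)
print(proj(c,[hp(1.75,.205,y) for y in (.0,.02,.055)])*1.5)
mv([.6245,.153,.322],down(yaw))
E
```

```text
[0.62329414 0.14787854 0.41458385] [0.10103671 0.46746876 0.77236833 1.8742598  0.00233661 1.61222605] 9.1833 0.050002595384258795
[[378.98681873 284.09185647]
 [378.64471778 247.25736244]
 [378.00425033 178.55369162]]
shift [0.0048 0.0014 0.0926] rot [ 0.0013 -0.0024 -0.0074] rows>= 2.2238186037791365 0.06308758257026975
```

View pics/w9.png

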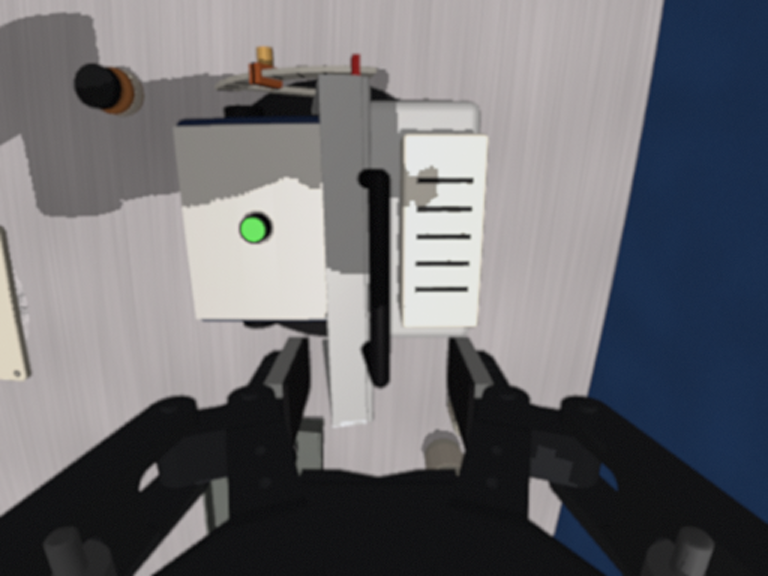

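The bar lies midway between the jaws, at column 378 from row 178 to row 378 in the scaled picture, as predicted. I'm going down over it.

Request:
send_rows:
  motion: [0.005, 0.0012, 0.025, 0, 0, 0, 0.05, 0.005, 0.0012, 0.05, 0, 0, 0, 0.05, 0.005, 0.0012, 0.07, 0, 0, 0, 0.05, 0.005, 0.0012, 0.084, 0, 0, 0, 0.05, 0.005, 0.0012, 0.0925, 0, 0, 0, 0.05, 0.005, 0.0012, 0.0925, 0, 0, 0, 0.05, 0.005, 0.0012, 0.0925, 0, 0, 0, 0.05]

```text
time_s: 9.77
tcp_pos: [0.6238, 0.1563, 0.3225]
tcp_rot: [0.684, 0.73, 0.001, -0.0]
force: [-0.0, 0.3, 0.8]
width: 0.0503
```

```bash
python3 - <<'E'
from h import *
c=cam('wrist'); st=r.get_state(); print(st['tcp_pos'],st['q'],st['force'],st['width']); save(c,'w10',s=1.5)
mv([.6245,.153,.3217],down(yaw))
E
```

```text
[0.62419019 0.15619171 0.32280454] [0.11398005 0.42332606 0.46182124 1.60697638 0.00209102 1.62042338] [-0.01778633  0.90546289  0.7311272 ] 0.04972991787765848
shift [-0.0032  0.0001  0.0011] rot [ 0.0022 -0.0022 -0.0026] rows>= 0.08133365265888277 0.032726930557574266
```

View pics/w10.png

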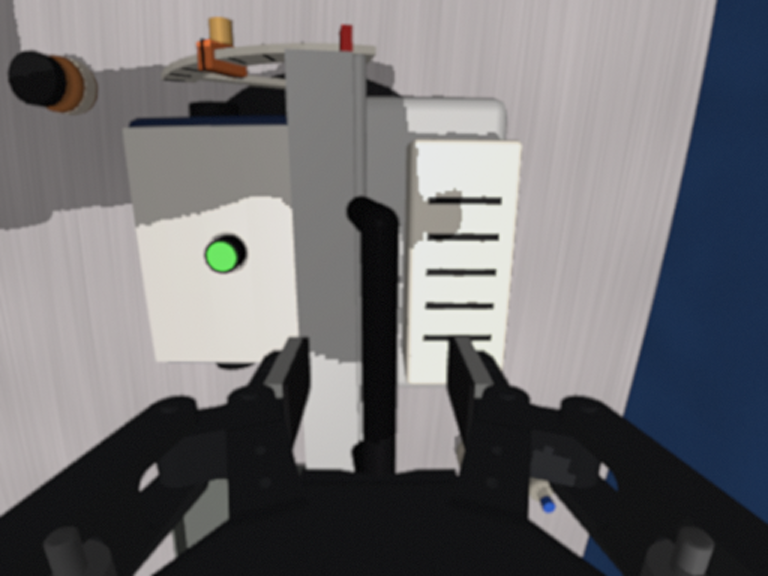

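Request:
send_rows:
  motion: [0, 0, 0.001, 0, 0, 0, 0.03, 0, 0, 0.001, 0, 0, 0, 0.01, 0, 0, 0.001, 0, 0, 0, 0.004, 0, 0, 0.001, 0, 0, 0, 0.004, 0, 0, 0.001, 0, 0, 0, 0.004, 0, 0, 0.001, 0, 0, 0, 0.004]
  force: 30

```text
time_s: 10.32
tcp_pos: [0.6242, 0.1559, 0.3205]
tcp_rot: [0.684, 0.729, 0.001, -0.001]
force: [-4.6, -0.9, 4.8]
width: 0.0109
```

```bash
cat >> h.py <<'E'
def plan(a0,a1,st,k=1.0,rr=.205):
    # rotate actual tcp pose about hinge line from hood angle a0 to a1
    R0=R.from_quat(st['tcp_rot']).as_matrix(); p0=np.array(st['tcp_pos'])
    Q=R.from_rotvec(ey*(a1-a0)).as_matrix()   # sign checked below
    b=hp(a0,rr)-H; 
    assert np.allclose(Q@b,hp(a1,rr)-H,atol=1e-6)
    p=H+Q@(p0-H); s=R0.T@(p-p0); w=R0.T@(ey*(a1-a0)); return s,w
E
python3 - <<'E'
from h import *
st=r.get_state(); print(st['tcp_pos'],st['q'],st['force'],st['width'],st['time_s'])
for a in (1.7,1.65,1.6,1.55,1.5,1.45,1.4,1.35,1.3,1.25,1.2,1.16,1.115):
    s,w=plan(1.75,a,st); print(a,s.round(4),w.round(4))
E
```

```text
[0.62416166 0.15589771 0.32054506] [0.11353788 0.42432102 0.45772967 1.60411316 0.00206672 1.62040653] [-4.56667644 -0.92704834  4.75197285] 0.01087075231023249 10.3167
1.7 [-0.     -0.0098 -0.0016] [-0.05    0.0002 -0.0001]
1.65 [-0.0001 -0.0197 -0.0027] [-0.1     0.0003 -0.0002]
1.6 [-0.0001 -0.0296 -0.0032] [-0.15    0.0005 -0.0003]
1.55 [-0.0001 -0.0396 -0.0033] [-0.2     0.0006 -0.0004]
1.5 [-0.0001 -0.0495 -0.0029] [-0.25    0.0008 -0.0005]
1.45 [-0.0002 -0.0594 -0.002 ] [-0.3     0.0009 -0.0006]
1.4 [-0.0002 -0.0693 -0.0006] [-0.35    0.0011 -0.0007]
1.35 [-0.0002 -0.079   0.0013] [-0.4     0.0012 -0.0008]
1.3 [-0.0003 -0.0887  0.0037] [-0.45    0.0014 -0.0009]
1.25 [-0.0003 -0.0982  0.0065] [-0.5     0.0015 -0.001 ]
1.2 [-0.0004 -0.1076  0.0098] [-0.55    0.0017 -0.0011]
1.16 [-0.0004 -0.1149  0.0128] [-0.59    0.0018 -0.0012]
1.115 [-0.0004 -0.1231  0.0166] [-0.635   0.002  -0.0013]
```

The bar is gripped at a width of 10.9 mm. I'm swinging it slowly.

Request:
send_rows:
  motion: [0, -0.005, -0.0009, -0.025, 0, 0, 0.004, 0, -0.0098, -0.0016, -0.05, 0, 0, 0.004, 0, -0.0148, -0.0022, -0.075, 0, 0, 0.004, 0, -0.0197, -0.0027, -0.1, 0, 0, 0.004, 0, -0.0247, -0.003, -0.125, 0, 0, 0.004, 0, -0.0296, -0.0032, -0.15, 0, 0, 0.004, 0, -0.0346, -0.0033, -0.175, 0, 0, 0.004, 0, -0.0396, -0.0033, -0.2, 0, 0, 0.004, 0, -0.0445, -0.0031, -0.225, 0, 0, 0.004, 0, -0.0495, -0.0029, -0.25, 0, 0, 0.004]

```text
time_s: 11.15
tcp_pos: [0.5754, 0.1527, 0.3234]
tcp_rot: [0.679, 0.723, 0.093, 0.086]
force: [0.7, 0.0, 1.1]
width: 0.011
```

```bash
python3 - <<'E'
from h import *
st=r.get_state(); print(st['tcp_pos'],st['q'],st['force'],st['wrist_torque'],st['width'],st['time_s'])
R0=R.from_quat(st['tcp_rot']).as_matrix(); b=st['tcp_pos']-.005*R0[:,2]-H; print('a',np.arctan2(b[2],-(b@ex)),np.hypot(b[2],b@ex), 'tilt',np.arccos(-R0[2,2]))
c=cam('wrist'); save(c,'w11',s=1.5)
E
```

```text
[0.57544653 0.1527482  0.32344108] [ 0.12486504  0.16302349  0.06253394  1.21761628 -0.0132088   1.63038076] [0.67381427 0.00944847 1.13701584] [ 0.07075422 -0.0149858   0.06298246] 0.011040438513826334 11.15
a 1.5033872147459562 0.20374460997376093 tilt 0.2530281226133013
```

View pics/w11.png

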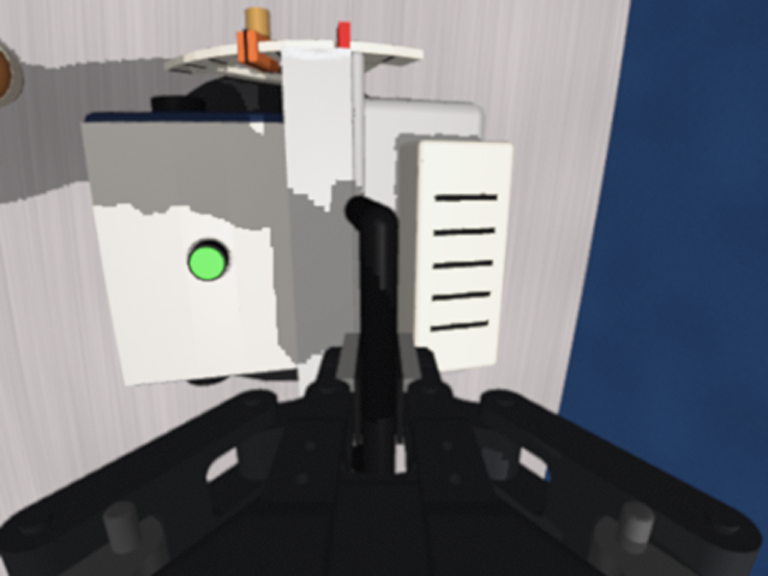

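The hood follows the grip with low force, and its angle reads 1.503.

```bash
python3 - <<'E'
from h import *
st=r.get_state()
for a in np.arange(1.475,1.09,-.025):
    s,w=plan(1.50,a,st); print(round(a,3),s.round(4),w.round(4))
E
```

```text
1.475 [-0.     -0.0049 -0.0008] [-0.025   0.0001 -0.    ]
1.45 [-0.     -0.0098 -0.0016] [-0.05    0.0002 -0.    ]
1.425 [-0.     -0.0148 -0.0022] [-0.075   0.0002 -0.0001]
1.4 [-0.0001 -0.0197 -0.0026] [-0.1     0.0003 -0.0001]
1.375 [-0.0001 -0.0247 -0.003 ] [-1.25e-01  4.00e-04 -1.00e-04]
1.35 [-0.0001 -0.0296 -0.0032] [-1.5e-01  5.0e-04 -1.0e-04]
1.325 [-0.0001 -0.0346 -0.0033] [-0.175   0.0006 -0.0002]
1.3 [-0.0001 -0.0396 -0.0033] [-0.2     0.0007 -0.0002]
1.275 [-0.0001 -0.0445 -0.0031] [-2.25e-01  7.00e-04 -2.00e-04]
1.25 [-0.0002 -0.0495 -0.0029] [-2.5e-01  8.0e-04 -2.0e-04]
1.225 [-0.0002 -0.0545 -0.0025] [-0.275   0.0009 -0.0003]
1.2 [-0.0002 -0.0594 -0.002 ] [-0.3     0.001  -0.0003]
1.175 [-0.0002 -0.0643 -0.0013] [-3.25e-01  1.10e-03 -3.00e-04]
1.15 [-0.0002 -0.0692 -0.0006] [-3.5e-01  1.2e-03 -3.0e-04]
1.125 [-0.0002 -0.0741  0.0003] [-0.375   0.0012 -0.0004]
1.1 [-0.0003 -0.079   0.0013] [-0.4     0.0013 -0.0004]
```

Request:
send_rows:
  motion: [0, -0.0049, -0.0008, -0.025, 0, 0, 0.004, 0, -0.0098, -0.0016, -0.05, 0, 0, 0.004, 0, -0.0148, -0.0022, -0.075, 0, 0, 0.004, 0, -0.0197, -0.0026, -0.1, 0, 0, 0.004, 0, -0.0247, -0.003, -0.125, 0, 0, 0.004, 0, -0.0296, -0.0032, -0.15, 0, 0, 0.004, 0, -0.0346, -0.0033, -0.175, 0, 0, 0.004, 0, -0.0396, -0.0033, -0.2, 0, 0, 0.004, 0, -0.0445, -0.0031, -0.225, 0, 0, 0.004, 0, -0.0495, -0.0029, -0.25, 0, 0, 0.004]

```text
time_s: 12.03
tcp_pos: [0.5268, 0.1497, 0.3142]
tcp_rot: [0.663, 0.706, 0.182, 0.169]
force: [-1.7, 0.9, 3.4]
width: 0.0108
```

```bash
cat >> h.py <<'E'
def ang(st):
    R0=R.from_quat(st['tcp_rot']).as_matrix(); b=st['tcp_pos']-.005*R0[:,2]-H
    return np.arctan2(b[2],-(b@ex)),np.hypot(b[2],b@ex)
E
python3 - <<'E'
from h import *
st=r.get_state(); print(st['q'],st['force'],st['width'],st['time_s'],ang(st))
c=cam('wrist'); save(c,'w12',s=1.5); np.savez('/tmp/w12',**c); save(cam('scene'),'s3',(240,140,380,250),5)
a0=ang(st)[0]
for a in (1.22,1.2,1.18,1.16,1.14,1.12,1.11):
    s,w=plan(a0,a,st); print(round(a,3),s.round(4),w.round(4))
E
```

```text
[ 0.14209119 -0.06162615 -0.29039902  0.84096262 -0.03576979  1.64034487] [-1.748342    0.93228789  3.4297246 ] 0.010757950069482889 12.0333 (np.float64(1.2533541368193268), np.float64(0.20374116777421833))
1.22 [-0.     -0.0065 -0.0011] [-0.0334  0.0001 -0.    ]
1.2 [-0.     -0.0105 -0.0017] [-0.0534  0.0002 -0.    ]
1.18 [-0.0001 -0.0144 -0.0022] [-0.0734  0.0003 -0.    ]
1.16 [-0.0001 -0.0184 -0.0026] [-0.0934  0.0003 -0.    ]
1.14 [-0.0001 -0.0223 -0.003 ] [-0.1134  0.0004 -0.    ]
1.12 [-0.0001 -0.0263 -0.0032] [-0.1334  0.0005 -0.    ]
1.11 [-0.0001 -0.0283 -0.0033] [-1.434e-01  5.000e-04 -1.000e-04]
```

View pics/w12.png

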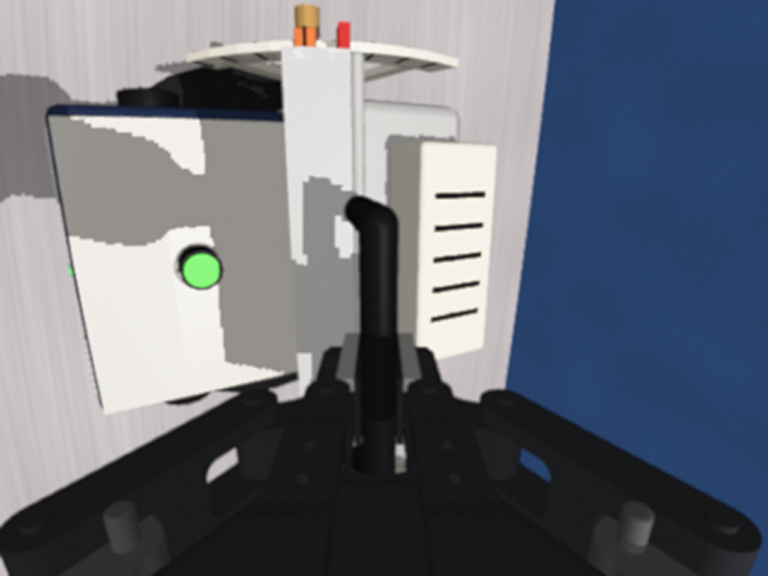

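View pics/s3.png

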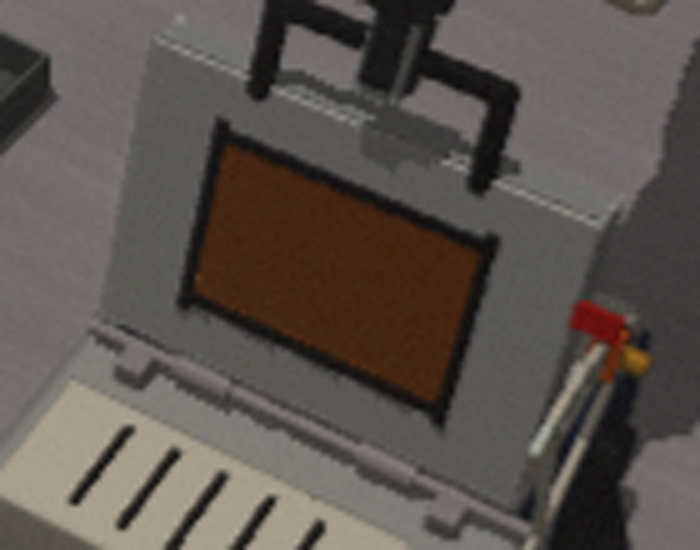

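```bash
python3 - <<'E'
from h import *
c=dict(np.load('/tmp/w12.npz')); im=c['frame'][0:60,180:260,::-1]; cv2.imwrite('pics/w12m.png',cv2.resize(im,None,fx=10,fy=10,interpolation=cv2.INTER_CUBIC))
for a in (1.0,1.05,1.1,1.15,1.25): print(a,((proj(c,[hp(a,.119,.121),hp(a,.112,.134),hp(a,.119,.134)])-[180,0]+.5)*10).round(0).tolist())
E
```

```text
1.0 [[42.0, 356.0], [63.0, 179.0], [32.0, 146.0]]
1.05 [[129.0, 353.0], [143.0, 176.0], [120.0, 143.0]]
1.1 [[217.0, 352.0], [225.0, 175.0], [210.0, 141.0]]
1.15 [[306.0, 352.0], [307.0, 175.0], [300.0, 142.0]]
1.25 [[484.0, 356.0], [470.0, 180.0], [480.0, 147.0]]
```

View pics/w12m.png

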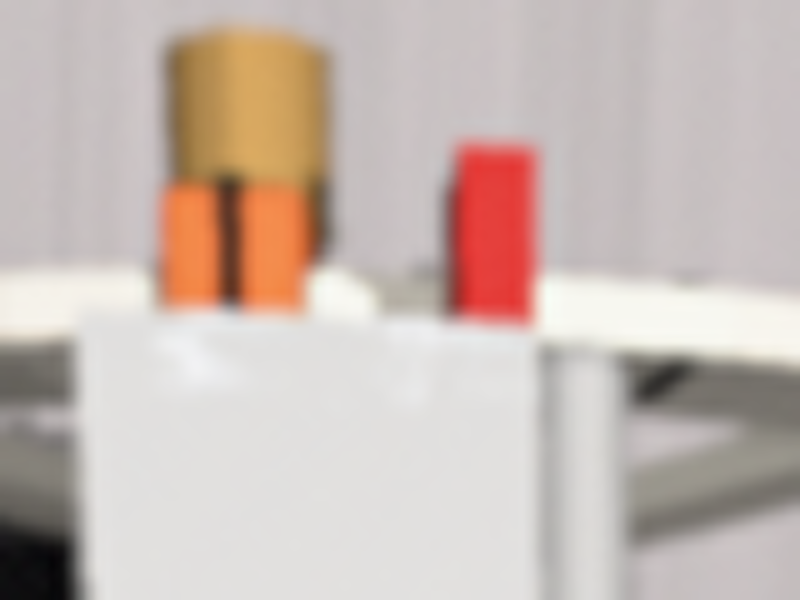

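The view looks along the hood plane. The black line (x=231) reads 1.106 and the pointer (x=495) reads 1.256, so about 0.147 rad is left. I'm closing it slowly.

Request:
send_rows:
  motion: [0, -0.0039, -0.0007, -0.02, 0, 0, 0.004, 0, -0.0079, -0.0013, -0.04, 0, 0, 0.004, 0, -0.0118, -0.0018, -0.06, 0, 0, 0.004, 0, -0.0157, -0.0023, -0.08, 0, 0, 0.004, 0, -0.0197, -0.0027, -0.1, 0, 0, 0.004, 0, -0.0223, -0.003, -0.113, 0, 0, 0.004, 0, -0.0249, -0.0031, -0.126, 0, 0, 0.004, 0, -0.0265, -0.0032, -0.134, 0, 0, 0.004, 0, -0.0265, -0.0032, -0.134, 0, 0, 0.004, 0, -0.0265, -0.0032, -0.134, 0, 0, 0.004]

```text
time_s: 12.97
tcp_pos: [0.502, 0.1481, 0.3042]
tcp_rot: [0.65, 0.693, 0.228, 0.213]
force: [-3.6, 0.3, 5.1]
width: 0.0106
```

```bash
python3 - <<'E'
from h import *
st=r.get_state(); print(st['q'],st['dq'],st['force'],st['width'],st['time_s'],ang(st))
c=cam('wrist'); save(c,'w13',(150,0,290,110),5.7); 
for a in (1.05,1.1,1.15): print(a,((proj(c,[hp(a,.119,.121),hp(a,.112,.134),hp(a,.119,.134)])-[150,0]+.5)*5.7).round(0).tolist())
save(cam('scene'),'s4',(240,120,390,240),5); st=r.get_state(); print(ang(st),st['time_s'])
E
```

```text
[ 0.1547884  -0.16559874 -0.47180738  0.63168948 -0.05219943  1.6452085 ] [-0.0007031   0.00437004  0.00634203  0.00325995  0.00079893 -0.00051437] [-3.58668705  0.28324134  5.11537981] 0.010575944985157962 12.9667 (np.float64(1.1187416503158403), np.float64(0.2037152823236474))
1.05 [[383.0, 201.0], [381.0, 101.0], [380.0, 82.0]]
1.1 [[434.0, 203.0], [427.0, 102.0], [431.0, 84.0]]
1.15 [[484.0, 205.0], [473.0, 105.0], [482.0, 86.0]]
(np.float64(1.1195451458964354), np.float64(0.20370008330935904)) 13.0667
```

View pics/w13.png

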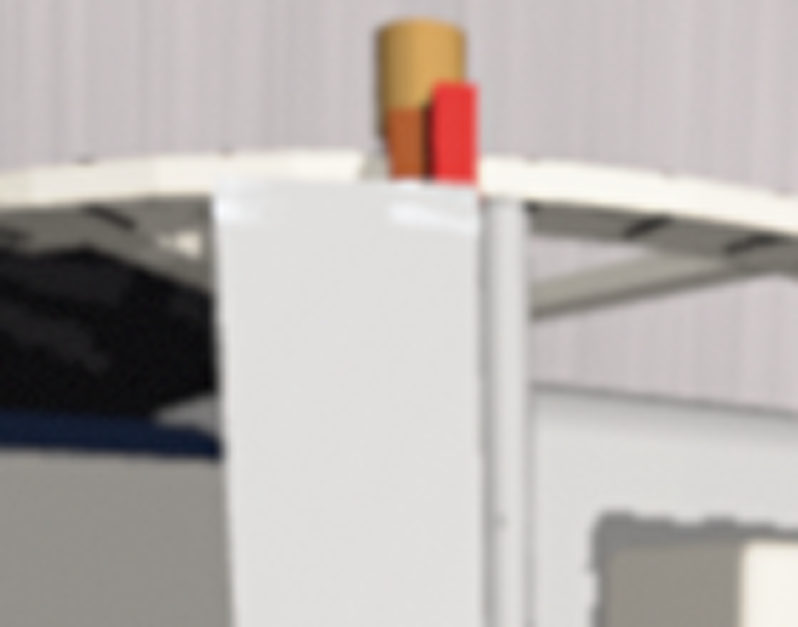

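View pics/s4.png

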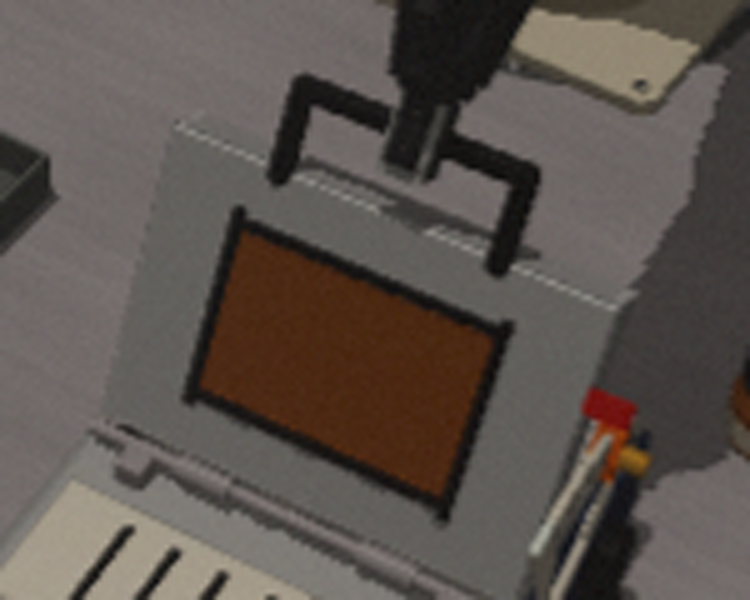

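The pointer reads 1.121 and the mark about 1.104, so it is roughly 2 mm high. One small correction.

Request:
send_rows:
  motion: [0, -0.0015, -0.0002, -0.007, 0, 0, 0.004, 0, -0.0029, -0.0004, -0.014, 0, 0, 0.004, 0, -0.0029, -0.0004, -0.014, 0, 0, 0.004, 0, -0.0029, -0.0004, -0.014, 0, 0, 0.004, 0, -0.0029, -0.0004, -0.014, 0, 0, 0.004, 0, -0.0029, -0.0004, -0.014, 0, 0, 0.004]

```text
time_s: 13.57
tcp_pos: [0.4998, 0.148, 0.3031]
tcp_rot: [0.649, 0.691, 0.233, 0.217]
force: [-5.1, -0.7, 6.4]
width: 0.0108
```

```bash
python3 - <<'E'
from h import *
st=r.get_state(); print(st['force'],st['width'],st['time_s'],ang(st))
c=cam('wrist'); save(c,'w14',s=1.5); save(c,'w14m',(150,0,290,110),5.7)
for a in (1.05,1.1,1.15): print(a,((proj(c,[hp(a,.119,.121),hp(a,.112,.134),hp(a,.119,.134)])-[150,0]+.5)*5.7).round(0).tolist())
e,_=green(c); print('target',onz(c,e[0],.111),dep(c,e[0]))
c=cam('top'); save(c,'t4',s=1.5); st=r.get_state(); print(ang(st),st['dq'].round(4))
E
```

```text
[-5.13940763 -0.65030905  6.44762913] 0.010826414699632674 13.5667 (np.float64(1.105854438339435), np.float64(0.2037017762016707))
1.05 [[395.0, 202.0], [392.0, 101.0], [392.0, 82.0]]
1.1 [[446.0, 203.0], [438.0, 103.0], [443.0, 84.0]]
1.15 [[495.0, 205.0], [484.0, 105.0], [494.0, 87.0]]
target [0.49296371 0.14408748 0.111     ] [0.49316267 0.14390974 0.11021777]
(np.float64(1.1059490180260614), np.float64(0.20369768792228082)) [ 0.0002 -0.0005 -0.0003  0.0002  0.0003  0.0009]
```

View pics/w14.png

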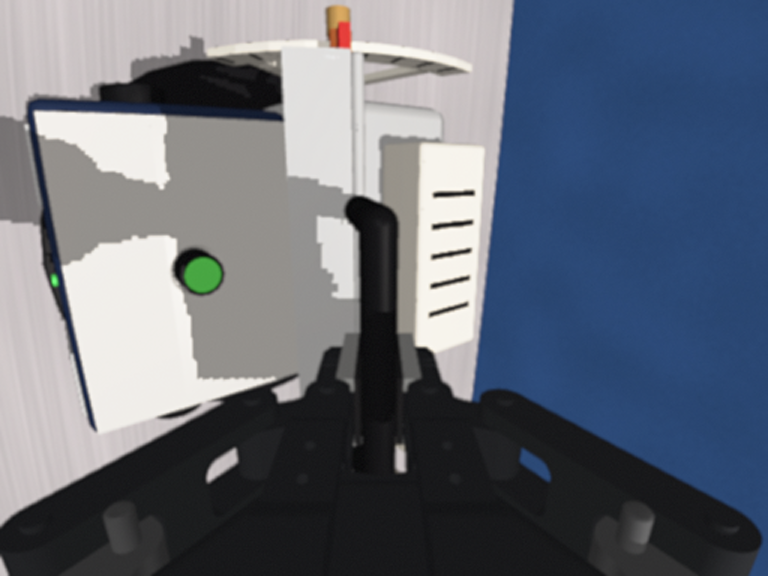

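View pics/w14m.png

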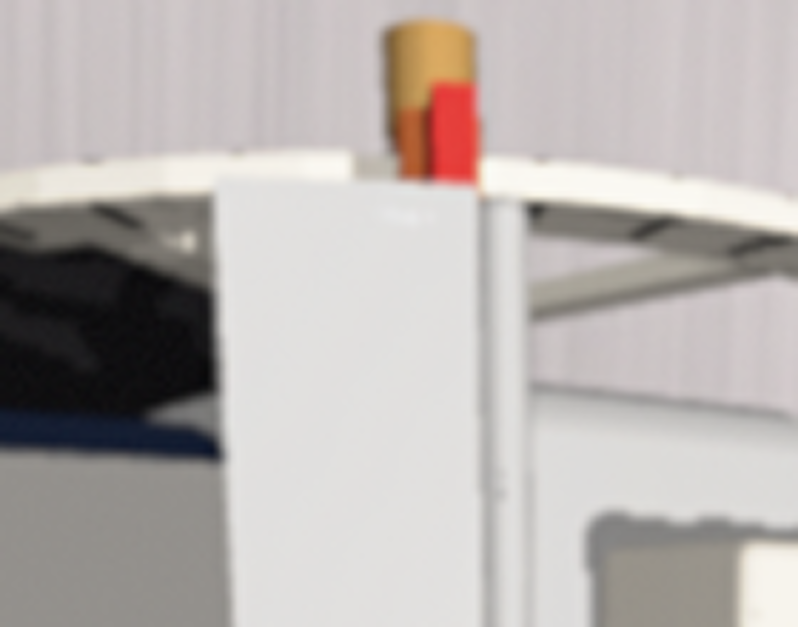

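View pics/t4.png

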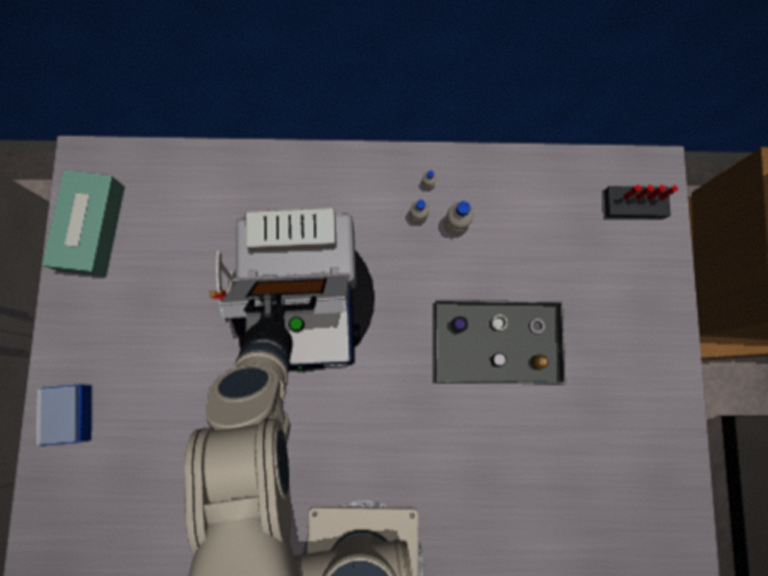

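The pointer is on the clamp to within about 1–2 mm and the arm is still. The five other parts are in the tray, the bottles haven't moved, and the disc is seated at (.493,.144). I'm handing it in.

```bash
python3 - <<'E'
from h import *
print(r.finish_job()); st=r.get_state(); print(st['time_s'],ang(st),st['width'])
E
```

```text
the job is handed in; nothing more can be done
None
the job is handed in; nothing more can be done
```

The green-faced target is in the nest, released and green face up. The arm is holding the hood at the orange mark by its bar handle. I handed the job in at about 13.7 s of the 58 s; it reports no verdict.

**Target:** My last reading put the target at (0.493, 0.144), about 0.5 mm from where the nest measured. Its face was at a height of 0.110–0.111 m, where 0.111 m means fully home. It looked upright.

**Hood:**
- The arm was still, with the bar gripped at 10.8 mm and a force of about 8 N at the wrist.
- The hood angle from the arm's pose was 1.106 rad, and the pointer read 1.108–1.112 rad in the wrist picture.
- The mark read 1.106–1.108 rad in earlier, unobstructed views. In the last picture it read about 1.097 rad, but the pointer partly hid the clamp. Taking all readings, the pointer is within about 2 mm of the mark.

**Rest of the scene:** The last top picture showed the other five parts in the tray and the bottles where they had been. The arm hid the jar in that picture, so I couldn't check it at the end. It was standing in an earlier wrist picture, and nothing I saw suggested the arm had touched it.

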